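# Sort the loose bushings into the flap-guarded parts carousel

### The arm

A 7-joint arm with a two-finger parallel gripper is mounted at the origin on the work surface. World frame = base frame: x ahead of the robot, y to its left, z up, the work surface at z = 0. Lengths are in m, angles in rad, forces in N, time in s.
With the tool pointing down it reaches from about 0.425 to 0.925 m from the base axis. Payload 6.8 kg.
Tool frame: the origin (TCP) lies at the very end of the fingers, on their centre line; the grasp point (between the pads) lies 19 mm behind it; z points along the fingers, y is the line along which they close (so a half turn about z gives the same grasp; the last joint's range is limited). The gripper opens to 85 mm and grips with 20 to 120 N. Pads are 22 mm wide; open, the fingers measure 114 mm over their backs; the gripper's body (76 mm by 85 mm) begins 54 mm behind the grasp point. The pads swing forward as they close: fully open they stand 13 mm farther back than shut.
Start: joints at [1.085, 0.477, 0.022, 1.555, -0.011, 1.109, -0.083], TCP at [0.249, -0.627, 0.231] pointing down, gripper open.
Joint ranges: [-2.96, 2.96], [-0.34, 2.1], [-1.41, 1.46], [0.24, 2.44], [-1.37, 4.51], [0.17, 1.92], [-2.96, 2.96]. Speed limits (rad/s): [2.39, 2.39, 3.14, 3.14, 3.14, 3.14, 3.14].

### API

Orientations are given as a rotation vector (axis times angle).
In Python, from bench import r gives the robot as it stands.
- The arm moves only by the shell command python3 -m jog 'ROWS' [FORCE]. ROWS is JSON, a list of rows, each an object of numbers: "fingers": the finger opening in m, from 0 to 0.0854; "x", "y", "z": the shift along the tool's x, y, z in m; "rx", "ry", "rz": the turn, a rotation vector about the tool's x, y, z in degrees. In form: [{"fingers": .., "x": .., "y": .., "z": .., "rx": .., "ry": .., "rz": ..}, ...]. A call has 1 to 8 rows; each row shifts and turns the commanded pose from where the row before left it, along the tool's axes as they then stand; what a row does not reach is not made up. A row lasts 1/8 s, in which the tool goes at most 62.5 mm and 10.7 degrees, less where a joint would pass 70% of its speed; a pose out of reach is approached as far as the arm can. A call is refused whole if a number of a shift passes 0.0625 or a number of a turn 10.7, either way. A call with a gripper value outside its range is refused whole. The fingers move at their own pace and stop on an object; FORCE is the grip in N (left out, the last holds). Time passes only in rows, so rows that do not move let the fingers close. It gives the time, the measured TCP pose, the force, the opening and the grip force at its end, in the units of the state.
- r.get_obs(): the state, without advancing time (a new reading comes with each control period).
- r.grab_frame(name): name is "scene" or "top" or "wrist"; returns (picture, depth): 480x640x3 uint8, red, green, blue; 480x640 float32, m along the optical axis (not along the pixel's ray), 0 where there is no reading.
- r.get_calibration(name): a dict with "mtx" (3x3 intrinsics, pixels), "extrinsics" (4x4, takes a point from camera to world coordinates). Camera axes: x right, y down, z forward; pixel columns grow to the right and rows downward; lengths in m; the calibration is good to about 2 mm. A picture is of the moment at which its call begins: read the wrist's pose just before it. get_calibration takes no time and is no camera call; for the wrist camera it gives the pose at the moment of the call.
- r.hand_in(): hands the job in; it is judged then, once.
Trained networks look in the newest picture that a camera, given by its name, has taken for a name from the list of things; names that differ only in an ending like _2 or _b are one class to them, and where a whole thing is asked for, a point or a joint stands for the part that bears it (a point fixed in the world has none). Each returns a list of dicts, best first, with "score" (0 to 1); they miss things now and then, are a little off and sometimes report something else, mostly with a low value. They report only what shows in the picture. A call takes as long as a camera call.
- r.search_frame(target, camera): "xyz" ([x, y, z] in m, in world coordinates, good to about 4 mm: the middle of the surface that is visible of it).
- r.landmark_of(target, camera): "xyz" ([x, y, z] in m, in world coordinates, good to about 4 mm: a listed point, or the origin of a listed thing).
The state is a dict: "clock": time; "joints": joint angles; "qvel": joint speeds; "tau": joint torques, N m; "tcp_pos": TCP position; "orientation": TCP orientation; "contact_force": force on the tool from outside, world axes, zero at the start; "moment": the same for the moment, N m; "grip_width": finger opening in m; "gripper_force": force on a finger pad.
Only numpy, scipy, OpenCV 4.12 (cv2) and the standard library are available. Lean on these libraries where they do the work, as an engineer would, in place of code of your own. Each camera call takes 0.05 s, during which the arm holds its last target. There are 200 camera calls.

### The job

Swing the carousel's green spring flap up by its red bar until it stays open by itself, then put every loose bushing into the carousel bin of its own colour through the open window, turning the wheel by its rim pegs to bring the right bin under the window. When all are in, ease the flap fully shut by hand; never let it slam. Leave the ear defenders, the spray can and the calculator where they are.

Things in the scene. Friction and masses are not known exactly. Their poses are not given: they have to be found in the camera images.
- carousel (a joint): Angle of the parts carousel, a flat wheel 380 mm across that turns about an upright axle, either way and without end, growing anticlockwise seen from above. No stops or detents; light friction (about 1 N at a peg); it stays where it is left. At 0 the hub's x axis lies along the x axis of carousel_base.
- hub (a point): Point on the wheel's axle at table height; its frame turns with the wheel. It carries a round tub, outer radius 141 mm, hub radius 26 mm, floor 22 mm and wall tops 85 mm above the table, divided by 4 mm walls along the frame's x and y axes into four bins: blue x>0 y>0, orange x<0 y>0, yellow x<0 y<0, grey x>0 y<0.
- peg (a point): Top centre of one of the eight upright round steel pegs on the wheel's rim, for turning it by hand: 14 mm thick, standing up 63 mm from the rim, tops 85 mm above the table, 175 mm from the axle, outside tub and guard, at 0 (this one, on the hub's x axis), 45, 90 ... 315 degrees about the axle.
- carousel_base: Fixed foot of the carousel, origin on the axle at table height, z up. It carries a fixed clear-plastic guard disc over the bins: radius 147 mm, 6 mm thick, top 104 mm above the table, with a nut in the middle up to 112 mm. The guard is cut out on its +y side: a window 120 mm wide (x -60 to 60 mm), from y = 30 mm to the guard's edge, the only way into the bins.
- window (a point): Centre of the window at the guard's top, 85 mm from the axle along the base's +y axis, 104 mm above the table. The bin whose centre is straight below it is the one to be filled.
- flap (a joint): Angle of the green steel flap over the window: 0 shut (level on the guard), growing as it swings up, 2.2 rad fully open (leaning back over the axle on its stop). 0.3 kg. Spring and weight pull it shut from anything below about 1.9 rad, hardest near shut (about 1.4 N at the bar), and it slams if let go; beyond about 1.95 rad it stays open by itself, though only lightly.
- flap_hinge (a point): Middle of the flap's hinge line, which runs along the base's x axis; 30 mm from the axle towards the window, 107 mm above the table. The flap panel is 130 mm wide, 4 mm thick and reaches 115 mm from the hinge.
- flap_bar (a point): Middle of the flap's red handle bar: round, 10 mm thick, 90 mm long, parallel to the hinge, 155 mm from the hinge line in the plane of the panel (beyond its edge, with a 35 mm gap between panel and bar), so that it can be pinched across from above at any angle of the flap.
- mat: Thin black rubber mat fixed on the bench, 280 x 200 x 2 mm, on which the bushings start; origin under its centre.
- bin_blue (a point): Centre of the blue bin on its floor, 85 mm from the axle, 22 mm above the table; turns with the wheel. Floor and outer wall are blue.
- bin_orange (a point): Centre of the orange bin on its floor, 85 mm from the axle, 22 mm above the table; turns with the wheel. Floor and outer wall are orange.
- bin_yellow (a point): Centre of the yellow bin on its floor, 85 mm from the axle, 22 mm above the table; turns with the wheel. Floor and outer wall are yellow.
- bin_grey (a point): Centre of the grey bin on its floor, 85 mm from the axle, 22 mm above the table; turns with the wheel. Floor and outer wall are grey. Nothing belongs in it.
- blue1: Blue plastic bushing: a short upright cylinder 38 mm in diameter, 28 mm high, with a dark 18 mm bore, 45 g nominal; origin at the centre of its underside, z along its axis. May be absent.
- blue2: Blue plastic bushing: a short upright cylinder 38 mm in diameter, 28 mm high, with a dark 18 mm bore, 45 g nominal; origin at the centre of its underside, z along its axis. May be absent.
- orange1: Orange plastic bushing: a short upright cylinder 38 mm in diameter, 28 mm high, with a dark 18 mm bore, 45 g nominal; origin at the centre of its underside, z along its axis. May be absent.
- orange2: Orange plastic bushing: a short upright cylinder 38 mm in diameter, 28 mm high, with a dark 18 mm bore, 45 g nominal; origin at the centre of its underside, z along its axis. May be absent.
- yellow1: Yellow plastic bushing: a short upright cylinder 38 mm in diameter, 28 mm high, with a dark 18 mm bore, 45 g nominal; origin at the centre of its underside, z along its axis. May be absent.
- yellow2: Yellow plastic bushing: a short upright cylinder 38 mm in diameter, 28 mm high, with a dark 18 mm bore, 45 g nominal; origin at the centre of its underside, z along its axis. May be absent.
- ear_defenders: Yellow and black ear defenders lying on the bench, about 170 x 160 x 76 mm; origin under the middle between the cups.
- spray_can: Red spray can standing on the bench, 60 mm in diameter, 170 mm high; origin at the centre of its underside.
- calculator: Black pocket calculator lying on the bench, 150 x 80 x 14 mm; origin under its centre.

How it is judged:
On the way, in this order (a step that is already met when the one before it is completed fails the run):
1. the flap is swung open and stays open (value of joint flap above 1.95 rad), for 0.5 s.
2. with the flap open, every bushing lies in the bin of its own colour, let go (x of each of blue1, blue2 in the frame of hub above 0 m and y of each of blue1, blue2, orange1, orange2 in the frame of hub above 0 m and horizontal distance between each of blue1, blue2, orange1, orange2, yellow1, yellow2 and hub below 0.14 m and height (world z) of each of blue1, blue2, orange1, orange2, yellow1, yellow2 below 0.09 m and x of each of orange1, orange2, yellow1, yellow2 in the frame of hub below 0 m and y of each of yellow1, yellow2 in the frame of hub below 0 m and value of joint flap above 1 rad and contact force between the fingers and blue1 below 0.05 N and contact force between the fingers and blue2 below 0.05 N and contact force between the fingers and orange1 below 0.05 N and contact force between the fingers and orange2 below 0.05 N and contact force between the fingers and yellow1 below 0.05 N and contact force between the fingers and yellow2 below 0.05 N), for 0.3 s.
At the end, for the whole second after the job is handed in: Every bushing present lies at rest in the bin of its own colour (its origin within that quadrant, within 140 mm of the axle and lower than 90 mm above the table) and the flap is shut to within 0.05 rad (x of each of blue1, blue2 in the frame of hub above 0 m and y of each of blue1, blue2, orange1, orange2 in the frame of hub above 0 m and horizontal distance between each of blue1, blue2, orange1, orange2, yellow1, yellow2 and hub below 0.14 m and height (world z) of each of blue1, blue2, orange1, orange2, yellow1, yellow2 below 0.09 m and x of each of orange1, orange2, yellow1, yellow2 in the frame of hub below 0 m and y of each of yellow1, yellow2 in the frame of hub below 0 m and value of joint flap below 0.05 rad and linear speed of each of blue1, blue2, orange1, orange2, yellow1, yellow2 below 0.03 m/s); the robot touches nothing.
It fails at once if the flap slams: it closes faster than 2.5 rad/s (velocity of joint flap below -2.5 rad/s).
It fails at once if the ear defenders is moved more than 30 mm (distance of ear_defenders from where it was at the start of the episode above 0.03 m).
It fails at once if the spray can is moved more than 30 mm (distance of spray_can from where it was at the start of the episode above 0.03 m).
It fails at once if the calculator is moved more than 30 mm (distance of calculator from where it was at the start of the episode above 0.03 m).
Of blue1, blue2, orange1, orange2, yellow1, yellow2 only 3 to 5 are there at a start; the rules pass over those that are not, and their reading is None.
At some moment in a run one of blue1, blue2, orange1, orange2, yellow1, yellow2 may be knocked a few centimetres aside while the robot is not near it.
It also fails if it takes over 210 s, if anything falls off the work surface, if the arm or the gripper's body presses on something with over 40 N, if the wrist force passes 120 N, or if a joint passes its speed limit or range.

## Working session

There is one attempt and no reset: what is moved stays moved. The work goes in short steps, Python scripts to look and compute and a shell command to move; the robot and the scene stay as the last step left them, time stands still between calls to the robot, and variables do not carry over. Pictures are saved under pics/ and viewed, at most 14 in all, crops included, and the job is handed in when it is done.

```bash
mkdir -p pics; ls; cat > h.py <<'E'
import numpy as np, cv2
from bench import r
from scipy.spatial.transform import Rotation as R
def snap(cam,fn=None):
    K=r.get_calibration(cam); p,d=r.grab_frame(cam)
    if fn: cv2.imwrite('pics/'+fn,cv2.cvtColor(p,cv2.COLOR_RGB2BGR))
    return p,d,np.array(K['mtx']),np.array(K['extrinsics'])
def w2p(P,M,E):
    c=np.linalg.inv(E)@np.append(P,1); u=M@c[:3]; return u[:2]/u[2]
def p2w(u,v,z,M,E):
    ray=E[:3,:3]@np.linalg.inv(M)@[u,v,1]; o=E[:3,3]; return o+ray*(z-o[2])/ray[2]
E
python3 - <<'E'
from h import *
for c in ('top','scene'):
    snap(c,c+'1.png')
    for n in ['carousel_base','hub','window','flap_hinge','flap_bar','peg','mat','bin_blue','bin_orange','bin_yellow','bin_grey','blue1','orange1','yellow1','ear_defenders','spray_can','calculator']:
        try: print(c,n,[(np.round(x['xyz'],3).tolist(),round(x['score'],2)) for x in r.landmark_of(n,c)][:5])
        except Exception as e: print(c,n,e)
o=r.get_obs(); print({k:np.round(v,3).tolist() for k,v in o.items()}); print(R.from_rotvec(o['orientation']).as_matrix().round(3))
E
```

```text
pics
top carousel_base [([0.556, -0.133, 0.0], 0.86), ([0.428, 0.187, -0.002], 0.19)]
top hub [([0.555, -0.134, 0.001], 0.24)]
top window [([0.538, -0.052, 0.106], 0.82)]
top flap_hinge [([0.549, -0.109, 0.104], 0.89)]
top flap_bar [([0.518, 0.045, 0.106], 0.83)]
top peg [([0.691, -0.021, 0.088], 0.58), ([0.521, 0.047, 0.106], 0.22)]
top mat [([0.508, 0.24, -0.001], 0.73)]
top bin_blue []
top bin_orange []
top bin_yellow [([0.537, -0.049, 0.105], 0.27)]
top bin_grey []
top blue1 [([0.61, 0.284, 0.002], 0.72), ([0.422, 0.287, -0.002], 0.69)]
top orange1 [([0.523, 0.29, 0.004], 0.74)]
top yellow1 [([0.601, 0.179, 0.002], 0.53), ([0.427, 0.187, 0.001], 0.5)]
top ear_defenders [([0.664, 0.415, -0.003], 0.87)]
top spray_can [([0.775, 0.11, 0.001], 0.94), ([0.601, 0.181, 0.001], 0.66), ([0.507, 0.244, 0.003], 0.51), ([0.689, -0.02, 0.087], 0.4)]
top calculator [([0.37, -0.429, 0.003], 0.71)]
scene carousel_base [([0.558, -0.135, 0.0], 0.68)]
scene hub []
scene window [([0.541, -0.055, 0.105], 0.72)]
scene flap_hinge [([0.549, -0.107, 0.106], 0.75)]
scene flap_bar [([0.516, 0.05, 0.104], 0.
[... 480 characters left out ...]
 0.085], 0.23)]
scene yellow1 [([0.6, 0.185, 0.003], 0.77), ([0.424, 0.188, 0.004], 0.58)]
scene ear_defenders [([0.657, 0.418, -0.002], 0.75)]
scene spray_can [([0.774, 0.109, 0.002], 0.8)]
scene calculator [([0.374, -0.427, 0.001], 0.57)]
{'clock': 1.8, 'joints': [1.085, 0.477, 0.022, 1.555, -0.012, 1.109, -0.083], 'qvel': [0.002, 0.003, -0.001, -0.002, -0.001, 0.001, -0.001], 'tau': [-0.0, -59.632, 1.606, -28.154, 0.012, 0.002, 0.0], 'tcp_pos': [0.249, -0.627, 0.231], 'orientation': [3.086, 0.59, 0.0], 'contact_force': [0.483, 0.843, 0.24], 'moment': [-0.029, -0.009, 0.014], 'gripper_force': 0.0, 'grip_width': 0.085}
[[ 0.929  0.369  0.   ]
 [ 0.369 -0.929 -0.   ]
 [ 0.     0.    -1.   ]]
```

View pics/top1.png

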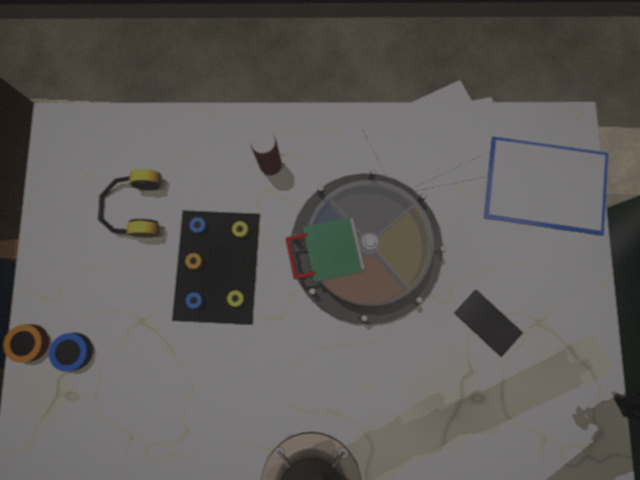

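View pics/scene1.png

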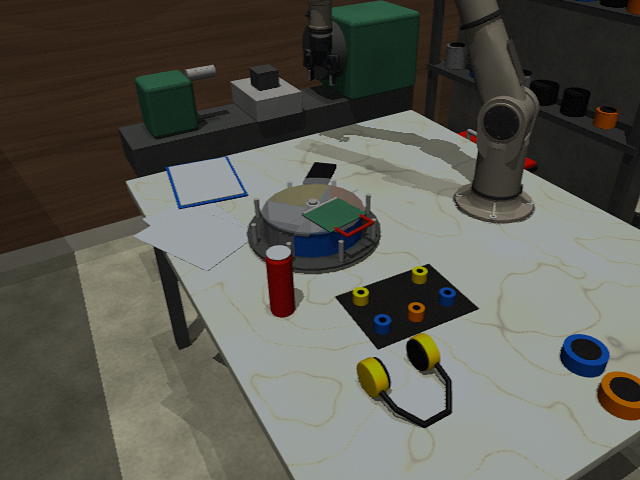

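The top view shows five bushings on the mat: blue at (197,225) and (194,300), orange at (193,261), yellow at (240,229) and (235,298). The axle nut is at (370,242), the shut flap's red bar at about (297,258), and pegs sit around the rim. The scene view agrees, with the blue bin facing the window.

```bash
python3 - <<'E'
from h import *
K=r.get_calibration('top');M=np.array(K['mtx']);E=np.array(K['extrinsics'])
A=[]
for p in [(371,176),(421,199),(441,252),(419,300),(364,318),(312,291),(320,193)]: A.append(p2w(*p,.085,M,E)[:2])
A=np.array(A)
s=np.linalg.lstsq(np.c_[2*A,np.ones(len(A))],(A**2).sum(1),rcond=None)[0]; c=s[:2]
print(c,np.sqrt(s[2]+c@c)); print(np.degrees(np.arctan2(*(A-c).T[::-1])).round(1))
im=cv2.imread('pics/top1.png');h=cv2.cvtColor(im,cv2.COLOR_BGR2HSV)
m=((h[...,0]<8)|(h[...,0]>172))&(h[...,1]>140)&(h[...,2]>60); m[:, :285]=0;m[:,320:]=0
v,u=np.nonzero(m); print(len(u),u.min(),u.max(),v.min(),v.max())
P=p2w(u.mean(),v.mean(),.107,M,E);print(P, np.degrees(np.arctan2(*(P[:2]-c)[::-1])))
for p in [(197,225),(193,261),(194,300),(240,229),(235,298)]: print(p2w(*p,.03,M,E).round(3))
p,d,M,E=snap('wrist','w1.png'); print(E.round(3)); o=r.get_obs();print(o['tcp_pos'],M)
E
```

```text
[ 0.54883798 -0.13364953] 0.16965299468469033
[  -3.   -48.6  -95.2 -138.   175.6  129.    41.9]
217 287 314 234 277
[0.51802654 0.03328517 0.107     ] 100.4574974279237
[0.608 0.287 0.03 ]
[0.518 0.293 0.03 ]
[0.423 0.286 0.03 ]
[0.598 0.179 0.03 ]
[0.428 0.186 0.03 ]
[[ 0.369 -0.886 -0.281  0.321]
 [-0.929 -0.352 -0.112 -0.599]
 [-0.     0.303 -0.953  0.374]
 [ 0.     0.     0.     1.   ]]
[ 0.24900377 -0.62739929  0.23130194] [[346.2253982    0.         319.7675707 ]
 [  0.         346.2253982  235.56949279]
 [  0.           0.           1.        ]]
```

```bash
cat >> h.py <<'E'
def delta(P,yaw=None):
    o=r.get_obs(); T=R.from_rotvec(o['orientation']).as_matrix(); t=np.array(o['tcp_pos'])
    y=np.degrees(np.arctan2(T[1,0],T[0,0]))
    print('d_tool',(T.T@(np.array(P)-t)).round(4),'tcp',t.round(4),'yaw',y.round(2),'rz',None if yaw is None else round(y-yaw,2),'t',round(o['clock'],1),'F',np.round(o['contact_force'],1),'g',round(o['grip_width'],4),'tilt',T[2,:2].round(3),'j',np.round(o['joints'],2))
E
python3 -m jog '[{"x":0.04,"y":-0.043,"z":-0.01},{"x":0.04,"y":-0.043,"z":-0.01},{"x":0.04,"y":-0.043},{"x":0.04,"y":-0.043},{"x":0.04,"y":-0.043},{"x":0.04,"y":-0.043},{"x":0.04,"y":-0.043},{"x":0.04,"y":-0.043}]'
python3 -m jog '[{"x":0.04,"y":-0.043},{"x":0.04,"y":-0.043},{"x":0.04,"y":-0.043},{"x":0.04,"y":-0.043},{"rz":5},{"rz":4.3}]'
python3 -c "
from h import *
delta([.518,.046,.2],12.4); snap('wrist','w2.png')
for n in ['flap_bar','flap_hinge','window','carousel_base','peg']:
  print(n,[(np.round(x['xyz'],3).tolist(),round(x['score'],2)) for x in r.landmark_of(n,'wrist')][:3])
"
```

```text
d_tool [ 0.4984 -0.5267  0.0313] tcp [ 0.249  -0.6274  0.2313] yaw 21.65 rz 9.25 t 1.9 F [ 0.  -0.2  0.3] g 0.0854 tilt [ 0. -0.] j [ 1.08  0.48  0.02  1.56 -0.01  1.11 -0.08]
flap_bar []
flap_hinge [([0.374, -0.434, -0.001], 0.45)]
window []
carousel_base []
peg []validation failed for argument at $[0]...
validation failed for argument at $[0]...
```

View pics/w2.png

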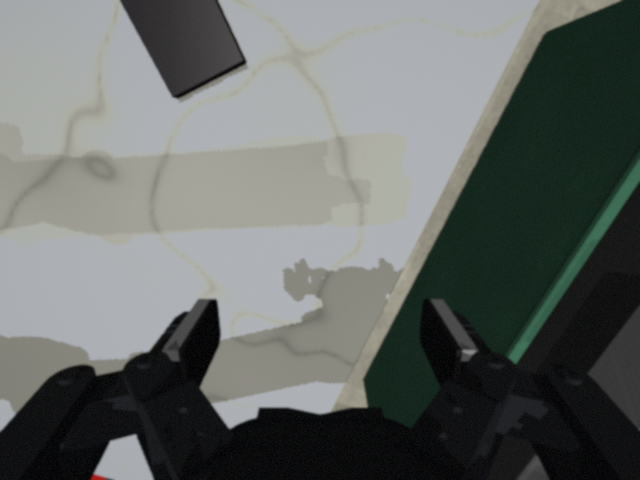

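The arm has not moved. This view shows only the calculator at (180,50) and the robot's own fingers. The rows were refused, probably because every key has to be present.

```bash

python3 -m jog '[{"fingers":0.085,"x":0.04,"y":-0.043,"z":-0.01,"rx":0,"ry":0,"rz":0}]'
```

```text
clock: 2.28
tcp_pos: [0.2673, -0.5749, 0.2401]
orientation: [3.088, 0.58, -0.004]
contact_force: [1.4, -0.1, -0.1]
grip_width: 0.0851
gripper_force: 0.0
```

```bash

python3 -m jog '[{"fingers":0.085,"x":0.0416,"y":-0.044,"z":-0.01,"rx":0,"ry":0,"rz":0},{"fingers":0.085,"x":0.0416,"y":-0.044,"z":0,"rx":0,"ry":0,"rz":0},{"fingers":0.085,"x":0.0416,"y":-0.044,"z":0,"rx":0,"ry":0,"rz":0},{"fingers":0.085,"x":0.0416,"y":-0.044,"z":0,"rx":0,"ry":0,"rz":0},{"fingers":0.085,"x":0.0416,"y":-0.044,"z":0,"rx":0,"ry":0,"rz":0},{"fingers":0.085,"x":0.0416,"y":-0.044,"z":0,"rx":0,"ry":0,"rz":0},{"fingers":0.085,"x":0.0416,"y":-0.044,"z":0,"rx":0,"ry":0,"rz":0},{"fingers":0.085,"x":0.0416,"y":-0.044,"z":0,"rx":0,"ry":0,"rz":0}]'
python3 -m jog '[{"fingers":0.085,"x":0.0416,"y":-0.044,"z":0,"rx":0,"ry":0,"rz":0},{"fingers":0.085,"x":0.0416,"y":-0.044,"z":0,"rx":0,"ry":0,"rz":0},{"fingers":0.06,"x":0.0416,"y":-0.044,"z":0,"rx":0,"ry":0,"rz":0},{"fingers":0.03,"x":0,"y":0,"z":0,"rx":0,"ry":0,"rz":5},{"fingers":0.03,"x":0,"y":0,"z":0,"rx":0,"ry":0,"rz":4.3},{"fingers":0.03,"x":0,"y":0,"z":0,"rx":0,"ry":0,"rz":0}]'
python3 -c "
from h import *
delta([.518,.046,.2],12.4); snap('wrist','w3.png')
for n in ['flap_bar','flap_hinge','window','carousel_base','peg']:
  print(n,[(np.round(x['xyz'],3).tolist(),round(x['score'],2)) for x in r.landmark_of(n,'wrist')][:3])
"
```

```text
clock: 3.28
tcp_pos: [0.4504, -0.121, 0.2518]
orientation: [3.085, 0.589, 0.002]
contact_force: [1.7, -1.8, 0.6]
grip_width: 0.085
gripper_force: 0.0
clock: 4.03
tcp_pos: [0.5171, 0.046, 0.2513]
orientation: [3.123, 0.339, 0.0]
contact_force: [0.3, -0.7, -0.1]
grip_width: 0.03
gripper_force: 0.0
d_tool [0.0008 0.0002 0.0513] tcp [0.5171 0.046  0.2513] yaw 12.39 rz -0.01 t 4.0 F [ 0.3 -0.7 -0.1] g 0.03 tilt [0. 0.] j [ 0.15  0.23 -0.41  1.88  0.11  1.05 -1.66]
flap_bar [([0.518, 0.047, 0.108], 0.95)]
flap_hinge [([0.552, -0.104, 0.11], 0.56)]
window [([0.537, -0.055, 0.103], 0.82)]
carousel_base [([0.559, -0.134, -0.0], 0.62)]
peg [([0.69, -0.023, 0.082], 0.72)]
```

View pics/w3.png

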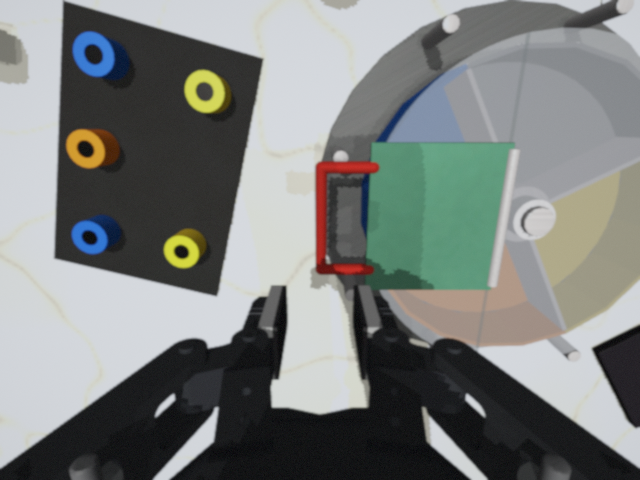

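The wrist view shows the red bar vertical at (322,218), lined up with the fingers, which are open 30 mm. The bushings are still on the mat at left. Next I descend and pinch the bar.

```bash

python3 -m jog '[{"fingers":0.03,"x":0.001,"y":-0.001,"z":0.05,"rx":0,"ry":0,"rz":0},{"fingers":0.03,"x":0,"y":0,"z":0.05,"rx":0,"ry":0,"rz":0},{"fingers":0.03,"x":0,"y":0,"z":0.05,"rx":0,"ry":0,"rz":0},{"fingers":0.03,"x":0,"y":0,"z":0.011,"rx":0,"ry":0,"rz":0},{"fingers":0.03,"x":0,"y":0,"z":0,"rx":0,"ry":0,"rz":0},{"fingers":0.0,"x":0,"y":0,"z":0,"rx":0,"ry":0,"rz":0},{"fingers":0.0,"x":0,"y":0,"z":0,"rx":0,"ry":0,"rz":0},{"fingers":0.0,"x":0,"y":0,"z":0,"rx":0,"ry":0,"rz":0}]' 30
python3 -c "
import numpy as np
L=.155;a=np.radians([0,12,24,36,48,60,72,84,96,108,120,125])
y=L*np.cos(a);z=L*np.sin(a);print(np.c_[np.degrees(a[1:]),-np.diff(y),-np.diff(z)].round(4))"
```

```text
clock: 5.32
tcp_pos: [0.5198, 0.0461, 0.0923]
orientation: [3.122, 0.336, 0.006]
contact_force: [1.2, -5.2, 8.7]
grip_width: 0.0087
gripper_force: 30.3
[[ 1.20e+01  3.40e-03 -3.22e-02]
 [ 2.40e+01  1.00e-02 -3.08e-02]
 [ 3.60e+01  1.62e-02 -2.81e-02]
 [ 4.80e+01  2.17e-02 -2.41e-02]
 [ 6.00e+01  2.62e-02 -1.90e-02]
 [ 7.20e+01  2.96e-02 -1.32e-02]
 [ 8.40e+01  3.17e-02 -6.70e-03]
 [ 9.60e+01  3.24e-02 -0.00e+00]
 [ 1.08e+02  3.17e-02  6.70e-03]
 [ 1.20e+02  2.96e-02  1.32e-02]
 [ 1.25e+02  1.14e-02  7.30e-03]]
```

```bash

python3 -m jog '[{"fingers":0.0,"x":0,"y":0.0034,"z":-0.0322,"rx":0,"ry":0,"rz":0},{"fingers":0.0,"x":0,"y":0.01,"z":-0.0308,"rx":0,"ry":0,"rz":0},{"fingers":0.0,"x":0,"y":0.0162,"z":-0.0281,"rx":0,"ry":0,"rz":0},{"fingers":0.0,"x":0,"y":0.0217,"z":-0.0241,"rx":0,"ry":0,"rz":0},{"fingers":0.0,"x":0,"y":0.0262,"z":-0.019,"rx":0,"ry":0,"rz":0},{"fingers":0.0,"x":0,"y":0.0296,"z":-0.0132,"rx":0,"ry":0,"rz":0},{"fingers":0.0,"x":0,"y":0,"z":0,"rx":0,"ry":0,"rz":0}]' 30
python3 -m jog '[{"fingers":0.0,"x":0,"y":0.0317,"z":-0.0067,"rx":0,"ry":0,"rz":0},{"fingers":0.0,"x":0,"y":0.0324,"z":0,"rx":0,"ry":0,"rz":0},{"fingers":0.0,"x":0,"y":0.0317,"z":0.0067,"rx":0,"ry":0,"rz":0},{"fingers":0.0,"x":0,"y":0.0296,"z":0.0132,"rx":0,"ry":0,"rz":0},{"fingers":0.0,"x":0,"y":0.0114,"z":0.0073,"rx":0,"ry":0,"rz":0},{"fingers":0.0,"x":0,"y":0,"z":0,"rx":0,"ry":0,"rz":0},{"fingers":0.0,"x":0,"y":0,"z":0,"rx":0,"ry":0,"rz":0}]' 30
python3 - <<'E'
from h import *
A=np.array([.557,-.134]);u=np.array([-.215,.977]); t=np.array(r.get_obs()['tcp_pos']); y=(t[:2]-A)@u-.03; z=t[2]+.016-.107; print(y,z,np.hypot(y,z),np.arctan2(z,y))
E
```

```text
clock: 6.2
tcp_pos: [0.542, -0.0584, 0.2401]
orientation: [-3.124, -0.333, -0.006]
contact_force: [-2.4, 3.1, 5.9]
grip_width: 0.0087
gripper_force: 30.6
clock: 7.08
tcp_pos: [0.571, -0.1917, 0.2186]
orientation: [3.121, 0.337, 0.004]
contact_force: [0.1, -3.7, 6.2]
grip_width: 0.0087
gripper_force: 31.8
-0.08937701578459492 0.1276003724425439 0.15578865811744977 2.1818207440380633
```

```bash

python3 -m jog '[{"fingers":0.03,"x":0,"y":0,"z":0,"rx":0,"ry":0,"rz":0},{"fingers":0.03,"x":0,"y":0,"z":0,"rx":0,"ry":0,"rz":0},{"fingers":0.03,"x":0,"y":0,"z":-0.03,"rx":0,"ry":0,"rz":0},{"fingers":0.03,"x":0,"y":0,"z":-0.05,"rx":0,"ry":0,"rz":0},{"fingers":0.03,"x":0,"y":0,"z":-0.02,"rx":0,"ry":0,"rz":0}]' 30
python3 -m jog '[{"fingers":0.04,"x":0.038,"y":-0.0354,"z":0,"rx":0,"ry":0,"rz":0},{"fingers":0.04,"x":0.038,"y":-0.0354,"z":0,"rx":0,"ry":0,"rz":0},{"fingers":0.04,"x":0.038,"y":-0.0354,"z":0,"rx":0,"ry":0,"rz":0},{"fingers":0.04,"x":0.038,"y":-0.0354,"z":0,"rx":0,"ry":0,"rz":0},{"fingers":0.04,"x":0,"y":0,"z":0.05,"rx":0,"ry":0,"rz":-9.5},{"fingers":0.04,"x":0,"y":0,"z":0.05,"rx":0,"ry":0,"rz":-9.5},{"fingers":0.04,"x":0,"y":0,"z":0.03,"rx":0,"ry":0,"rz":-9.6},{"fingers":0.04,"x":0,"y":0,"z":0,"rx":0,"ry":0,"rz":0}]'
python3 -c "
from h import *
delta([.69,-.021,.062],41); snap('wrist','w4.png')
for n in ['peg','carousel_base','flap_bar']:
  print(n,[(np.round(x['xyz'],3).tolist(),round(x['score'],2)) for x in r.landmark_of(n,'wrist')][:3])
"
```

```text
clock: 7.7
tcp_pos: [0.5709, -0.1903, 0.32]
orientation: [3.122, 0.339, 0.005]
contact_force: [0.6, -0.0, 0.4]
grip_width: 0.0302
gripper_force: 0.0
clock: 8.7
tcp_pos: [0.6859, -0.0199, 0.1839]
orientation: [-2.941, -1.097, 0.01]
contact_force: [-0.1, -0.6, 0.2]
grip_width: 0.0399
gripper_force: 0.0
d_tool [0.003  0.0041 0.1219] tcp [ 0.6859 -0.0199  0.1839] yaw 40.91 rz -0.09 t 8.7 F [-0.1 -0.6  0.2] g 0.0399 tilt [-0.005 -0.005] j [ 0.23  0.58 -0.44  1.54  0.26  1.09 -1.12]
peg [([0.69, -0.026, 0.08], 0.79)]
carousel_base []
flap_bar []
```

View pics/w4.png

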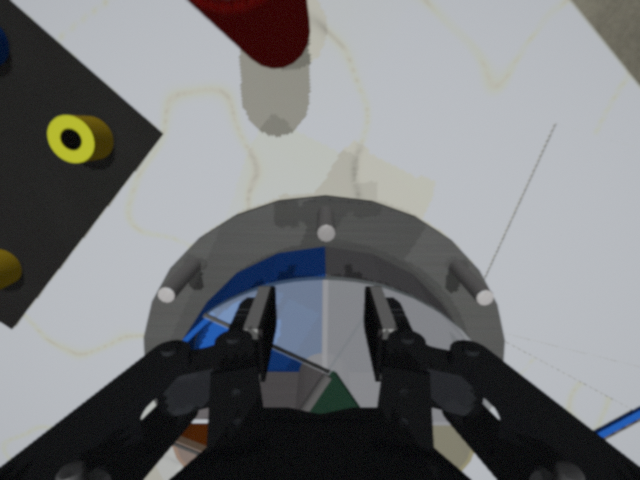

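The wrist view shows the peg to use at (326,233), with neighbours at (166,294) and (485,297). The flap is open and the blue bin shows through the window.

```bash
python3 - <<'E'
from h import *
K=r.get_calibration('wrist');M=np.array(K['mtx']);E=np.array(K['extrinsics'])
A=np.array([p2w(*p,.085,M,E)[:2] for p in [(326,233),(166,294),(485,297)]]);print(A)
s=np.linalg.solve(np.c_[2*A,np.ones(3)],(A**2).sum(1));c=s[:2];print(c,np.sqrt(s[2]+c@c),np.degrees(np.arctan2(*(A-c).T[::-1])))
delta([*A[0],.062],41)
for th in(16,-30): 
  a=np.radians(th); print(th,175*np.sin(a),175*(1-np.cos(a)))
E
```

```text
[[ 0.69362241 -0.02303566]
 [ 0.57300306  0.03952688]
 [ 0.7361019  -0.15362361]]
[ 0.55650245 -0.13984311] 0.18012735487699144 [40.42645467 84.74403826 -4.38765591]
d_tool [0.0008 0.005  0.1274] tcp [ 0.6894 -0.0199  0.1894] yaw 40.82 rz -0.18 t 8.9 F [0.2 0.6 0.1] g 0.0399 tilt [0.003 0.002] j [ 0.23  0.57 -0.44  1.53  0.26  1.09 -1.12]
16 48.23653726797485 6.7792032107941935
-30 -87.49999999999999 23.445554337723227
```

```bash

python3 -m jog '[{"fingers":0.04,"x":0,"y":0.004,"z":0.05,"rx":0,"ry":0,"rz":0},{"fingers":0.04,"x":0,"y":0,"z":0.05,"rx":0,"ry":0,"rz":0},{"fingers":0.04,"x":0,"y":0,"z":0.027,"rx":0,"ry":0,"rz":0},{"fingers":0.0,"x":0,"y":0,"z":0,"rx":0,"ry":0,"rz":0},{"fingers":0.0,"x":0,"y":0,"z":0,"rx":0,"ry":0,"rz":0},{"fingers":0.0,"x":0,"y":0,"z":0,"rx":0,"ry":0,"rz":0}]' 20
python3 -m jog '[{"fingers":0.0,"x":-0.0019,"y":-0.0255,"z":0,"rx":0,"ry":0,"rz":-8.4},{"fingers":0.0,"x":-0.0019,"y":-0.0255,"z":0,"rx":0,"ry":0,"rz":-8.4},{"fingers":0.0,"x":0,"y":0,"z":0,"rx":0,"ry":0,"rz":0},{"fingers":0.0,"x":0,"y":0,"z":0,"rx":0,"ry":0,"rz":0}]'
python3 -c "
from h import *
delta([.557,-.135,0],57.4); o=r.get_obs()['tcp_pos']; print(np.degrees(np.arctan2(o[1]+.135,o[0]-.557)),np.hypot(o[1]+.135,o[0]-.557))"
```

```text
clock: 9.65
tcp_pos: [0.6916, -0.0231, 0.0616]
orientation: [2.943, 1.098, 0.003]
contact_force: [0.4, 0.9, -5.0]
grip_width: 0.0132
gripper_force: 22.3
clock: 10.15
tcp_pos: [0.6538, 0.0106, 0.0616]
orientation: [2.751, 1.515, 0.006]
contact_force: [2.3, 3.6, -2.2]
grip_width: 0.0129
gripper_force: 22.6
d_tool [-0.175  -0.0041  0.0611] tcp [0.6538 0.0106 0.0616] yaw 57.69 rz 0.29 t 10.2 F [ 2.3  3.6 -2.2] g 0.0129 tilt [0.003 0.002] j [ 0.22  0.68 -0.47  1.71  0.39  0.85 -0.99]
56.395776387365046 0.17486508145481167
```

```bash

python3 -m jog '[{"fingers":0.04,"x":0,"y":0,"z":0,"rx":0,"ry":0,"rz":0},{"fingers":0.04,"x":0,"y":0,"z":0,"rx":0,"ry":0,"rz":0},{"fingers":0.04,"x":0,"y":0,"z":-0.05,"rx":0,"ry":0,"rz":0},{"fingers":0.06,"x":0,"y":0,"z":-0.05,"rx":0,"ry":0,"rz":9},{"fingers":0.06,"x":0,"y":0,"z":-0.02,"rx":0,"ry":0,"rz":9},{"fingers":0.06,"x":0,"y":0,"z":0,"rx":0,"ry":0,"rz":9},{"fingers":0.06,"x":0,"y":0,"z":0,"rx":0,"ry":0,"rz":9},{"fingers":0.06,"x":0,"y":0,"z":0,"rx":0,"ry":0,"rz":9.3}]'
python3 -m jog '[{"fingers":0.06,"x":0.0029,"y":-0.0557,"z":0,"rx":0,"ry":0,"rz":0},{"fingers":0.06,"x":0.0029,"y":-0.0557,"z":0,"rx":0,"ry":0,"rz":0},{"fingers":0.06,"x":0.0029,"y":-0.0557,"z":0,"rx":0,"ry":0,"rz":0},{"fingers":0.06,"x":0.0029,"y":-0.0557,"z":0,"rx":0,"ry":0,"rz":0},{"fingers":0.06,"x":0.0029,"y":-0.0557,"z":0,"rx":0,"ry":0,"rz":0},{"fingers":0.06,"x":0,"y":0,"z":0,"rx":0,"ry":0,"rz":0}]'
cat >> h.py <<'E'
def find(*cs,cam='wrist'):
    snap(cam)
    for n in cs: print(cam,n,[(np.round(x['xyz'],3).tolist(),round(x['score'],2)) for x in r.landmark_of(n,cam)][:4])
E
python3 -c "
from h import *
find('blue1','orange1','yellow1');find('blue1','orange1','yellow1','flap_bar','bin_blue','peg',cam='top')
delta([.608,.286,.006],12.4); snap('top','t2.png')"
```

```text
clock: 11.15
tcp_pos: [0.6524, 0.0092, 0.1806]
orientation: [3.124, 0.33, 0.001]
contact_force: [-0.4, -0.4, 0.4]
grip_width: 0.0602
gripper_force: 0.0
clock: 11.9
tcp_pos: [0.6038, 0.2919, 0.1808]
orientation: [-3.118, -0.353, 0.0]
contact_force: [1.0, -0.0, 0.0]
grip_width: 0.0601
gripper_force: 0.0
wrist blue1 [([0.61, 0.291, 0.007], 0.9), ([0.426, 0.285, 0.002], 0.63)]
wrist orange1 [([0.522, 0.288, 0.004], 0.67)]
wrist yellow1 [([0.604, 0.18, 0.003], 0.95), ([0.428, 0.183, -0.0], 0.79)]
top blue1 [([0.611, 0.285, 0.003], 0.47)]
top orange1 []
top yellow1 [([0.599, 0.182, 0.002], 0.75)]
top flap_bar [([0.572, -0.196, 0.226], 0.8)]
top bin_blue [([0.54, -0.052, 0.024], 0.73)]
top peg [([0.653, 0.013, 0.086], 0.78)]
d_tool [ 0.0018 -0.0013  0.1742] tcp [0.6065 0.2843 0.1802] yaw 12.39 rz -0.01 t 12.4 F [-0.7 -0.2  0.2] g 0.0602 tilt [0. 0.] j [-0.26  0.55 -0.39  1.6   0.23  1.05 -2.07]
```

View pics/t2.png

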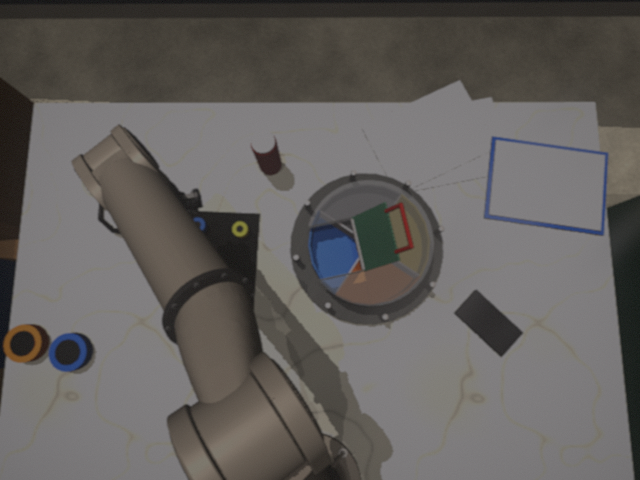

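The top view shows the blue bin centred in the window at about (332,250), the flap leaning back with its bar at (402,226), and the arm over the mat. Next I pick up the first blue bushing.

```bash

python3 -m jog '[{"fingers":0.06,"x":0.0025,"y":-0.001,"z":0.06,"rx":0,"ry":0,"rz":0},{"fingers":0.06,"x":0,"y":0,"z":0.06,"rx":0,"ry":0,"rz":0},{"fingers":0.06,"x":0,"y":0,"z":0.054,"rx":0,"ry":0,"rz":0},{"fingers":0.06,"x":0,"y":0,"z":0,"rx":0,"ry":0,"rz":0},{"fingers":0.0,"x":0,"y":0,"z":0,"rx":0,"ry":0,"rz":0},{"fingers":0.0,"x":0,"y":0,"z":0,"rx":0,"ry":0,"rz":0},{"fingers":0.0,"x":0,"y":0,"z":0,"rx":0,"ry":0,"rz":0}]' 40
python3 -m jog '[{"fingers":0.0,"x":0,"y":0,"z":-0.053,"rx":0,"ry":0,"rz":0},{"fingers":0.0,"x":0,"y":0,"z":-0.053,"rx":0,"ry":0,"rz":0},{"fingers":0.0,"x":0,"y":0,"z":-0.053,"rx":0,"ry":0,"rz":0},{"fingers":0.0,"x":0,"y":0,"z":0,"rx":0,"ry":0,"rz":0}]'
python3 -c "
from h import *
delta([.5615,-.044,.165],12.4)"
```

```text
clock: 13.38
tcp_pos: [0.6099, 0.2873, 0.0087]
orientation: [-3.122, -0.34, -0.005]
contact_force: [-0.9, -0.8, 7.2]
grip_width: 0.0366
gripper_force: 40.6
clock: 13.88
tcp_pos: [0.6113, 0.2883, 0.1716]
orientation: [-3.119, -0.34, -0.015]
contact_force: [-0.6, 0.3, -1.0]
grip_width: 0.0363
gripper_force: 40.3
d_tool [-0.1202  0.3138  0.0046] tcp [0.6113 0.2883 0.1716] yaw 12.42 rz 0.02 t 13.9 F [-0.6  0.3 -1. ] g 0.0363 tilt [ 0.01  -0.003] j [-0.26  0.56 -0.39  1.6   0.24  1.02 -2.08]
```

```bash

python3 -m jog '[{"fingers":0.0,"x":-0.02,"y":0.0523,"z":0,"rx":0,"ry":0,"rz":0},{"fingers":0.0,"x":-0.02,"y":0.0523,"z":0,"rx":0,"ry":0,"rz":0},{"fingers":0.0,"x":-0.02,"y":0.0523,"z":0,"rx":0,"ry":0,"rz":0},{"fingers":0.0,"x":-0.02,"y":0.0523,"z":0,"rx":0,"ry":0,"rz":0},{"fingers":0.0,"x":-0.02,"y":0.0523,"z":0,"rx":0,"ry":0,"rz":0},{"fingers":0.0,"x":-0.02,"y":0.0523,"z":0,"rx":0,"ry":0,"rz":0},{"fingers":0.0,"x":0,"y":0,"z":0,"rx":0,"ry":0,"rz":0},{"fingers":0.0,"x":0,"y":0,"z":0,"rx":0,"ry":0,"rz":0}]'
python3 -c "
from h import *
delta([.5615,-.044,.05],12.4)"
```

```text
clock: 14.88
tcp_pos: [0.5586, -0.0454, 0.165]
orientation: [-3.123, -0.34, 0.001]
contact_force: [-0.2, 0.9, -0.5]
grip_width: 0.0364
gripper_force: 40.3
d_tool [ 0.0031 -0.0006  0.115 ] tcp [ 0.5586 -0.0454  0.165 ] yaw 12.43 rz 0.03 t 14.9 F [-0.2  0.9 -0.5] g 0.0364 tilt [-0.    -0.001] j [ 0.26  0.39 -0.36  1.88  0.17  0.9  -1.54]
```

```bash

python3 -m jog '[{"fingers":0.0,"x":0.001,"y":0,"z":0.058,"rx":0,"ry":0,"rz":0},{"fingers":0.0,"x":0.001,"y":0,"z":0.057,"rx":0,"ry":0,"rz":0},{"fingers":0.0,"x":0,"y":0,"z":0,"rx":0,"ry":0,"rz":0},{"fingers":0.05,"x":0,"y":0,"z":0,"rx":0,"ry":0,"rz":0},{"fingers":0.05,"x":0,"y":0,"z":0,"rx":0,"ry":0,"rz":0},{"fingers":0.05,"x":0,"y":0,"z":-0.06,"rx":0,"ry":0,"rz":0},{"fingers":0.05,"x":0,"y":0,"z":-0.06,"rx":0,"ry":0,"rz":0},{"fingers":0.06,"x":0,"y":0,"z":-0.01,"rx":0,"ry":0,"rz":0}]'
python3 -m jog '[{"fingers":0.06,"x":-0.0105,"y":-0.0588,"z":0,"rx":0,"ry":0,"rz":0},{"fingers":0.06,"x":-0.0105,"y":-0.0588,"z":0,"rx":0,"ry":0,"rz":0},{"fingers":0.06,"x":-0.0105,"y":-0.0588,"z":0,"rx":0,"ry":0,"rz":0},{"fingers":0.06,"x":-0.0105,"y":-0.0588,"z":0,"rx":0,"ry":0,"rz":0},{"fingers":0.06,"x":-0.0105,"y":-0.0588,"z":0,"rx":0,"ry":0,"rz":0},{"fingers":0.06,"x":-0.0105,"y":-0.0588,"z":0,"rx":0,"ry":0,"rz":0},{"fingers":0.06,"x":0,"y":0,"z":0,"rx":0,"ry":0,"rz":0}]'
python3 -c "
from h import *
find('blue1','orange1','yellow1');find('blue1','flap_bar',cam='top')
delta([.424,.286,.006],12.4)"
```

```text
clock: 15.88
tcp_pos: [0.5645, -0.0452, 0.1871]
orientation: [3.121, 0.34, 0.018]
contact_force: [0.1, -0.7, 0.2]
grip_width: 0.0598
gripper_force: 0.0
clock: 16.75
tcp_pos: [0.4206, 0.291, 0.1815]
orientation: [-3.118, -0.355, -0.002]
contact_force: [1.0, -0.1, -0.6]
grip_width: 0.0599
gripper_force: 0.0
wrist blue1 [([0.512, 0.236, 0.0], 0.74), ([0.426, 0.284, 0.002], 0.66)]
wrist orange1 [([0.523, 0.29, 0.0], 0.65)]
wrist yellow1 [([0.427, 0.181, -0.001], 0.87), ([0.602, 0.179, 0.003], 0.56)]
top blue1 [([0.56, -0.045, 0.023], 0.65), ([0.422, 0.285, 0.003], 0.52)]
top flap_bar [([0.574, -0.197, 0.226], 0.7), ([0.601, 0.183, 0.003], 0.56)]
d_tool [ 0.0003 -0.002   0.1742] tcp [0.4241 0.2841 0.1802] yaw 12.29 rz -0.11 t 17.1 F [ 0.  -1.5 -0.2] g 0.0601 tilt [0.    0.001] j [-0.27  0.31 -0.53  1.97  0.2   0.91 -2.26]
```

```bash

python3 -m jog '[{"fingers":0.06,"x":0.0005,"y":-0.001,"z":0.06,"rx":0,"ry":0,"rz":0},{"fingers":0.06,"x":0,"y":0,"z":0.06,"rx":0,"ry":0,"rz":0},{"fingers":0.06,"x":0,"y":0,"z":0.053,"rx":0,"ry":0,"rz":0},{"fingers":0.06,"x":0,"y":0,"z":0,"rx":0,"ry":0,"rz":0},{"fingers":0.0,"x":0,"y":0,"z":0,"rx":0,"ry":0,"rz":0},{"fingers":0.0,"x":0,"y":0,"z":0,"rx":0,"ry":0,"rz":0},{"fingers":0.0,"x":0,"y":0,"z":0,"rx":0,"ry":0,"rz":0}]' 40
python3 -m jog '[{"fingers":0.0,"x":0,"y":0,"z":-0.053,"rx":0,"ry":0,"rz":0},{"fingers":0.0,"x":0,"y":0,"z":-0.053,"rx":0,"ry":0,"rz":0},{"fingers":0.0,"x":0,"y":0,"z":-0.053,"rx":0,"ry":0,"rz":0},{"fingers":0.0,"x":0,"y":0,"z":0,"rx":0,"ry":0,"rz":0}]'
python3 -m jog '[{"fingers":0.0,"x":0.0026,"y":0.0586,"z":0,"rx":0,"ry":0,"rz":0},{"fingers":0.0,"x":0.0026,"y":0.0586,"z":0,"rx":0,"ry":0,"rz":0},{"fingers":0.0,"x":0.0026,"y":0.0586,"z":0,"rx":0,"ry":0,"rz":0},{"fingers":0.0,"x":0.0026,"y":0.0586,"z":0,"rx":0,"ry":0,"rz":0},{"fingers":0.0,"x":0.0026,"y":0.0586,"z":0,"rx":0,"ry":0,"rz":0},{"fingers":0.0,"x":0.0026,"y":0.0586,"z":0,"rx":0,"ry":0,"rz":0},{"fingers":0.0,"x":0,"y":0,"z":0,"rx":0,"ry":0,"rz":0},{"fingers":0.0,"x":0,"y":0,"z":0,"rx":0,"ry":0,"rz":0}]'
python3 -c "
from h import *
delta([.5145,-.054,.05],12.4)"
```

```text
clock: 17.98
tcp_pos: [0.4253, 0.2876, 0.0095]
orientation: [-3.121, -0.34, -0.006]
contact_force: [-1.9, -0.4, 8.9]
grip_width: 0.0363
gripper_force: 40.6
clock: 18.48
tcp_pos: [0.4261, 0.2887, 0.1715]
orientation: [-3.119, -0.339, -0.015]
contact_force: [-0.2, 0.2, -1.9]
grip_width: 0.0368
gripper_force: 40.3
clock: 19.48
tcp_pos: [0.5141, -0.0529, 0.166]
orientation: [-3.123, -0.34, 0.001]
contact_force: [0.2, 1.0, -0.1]
grip_width: 0.0363
gripper_force: 40.4
d_tool [0.0002 0.0012 0.116 ] tcp [ 0.5141 -0.0529  0.166 ] yaw 12.43 rz 0.03 t 19.5 F [ 0.2  1.  -0.1] g 0.0363 tilt [-0. -0.] j [ 0.31  0.32 -0.39  1.97  0.16  0.87 -1.52]
```

```bash

python3 -m jog '[{"fingers":0.0,"x":0,"y":0.001,"z":0.058,"rx":0,"ry":0,"rz":0},{"fingers":0.0,"x":0,"y":0,"z":0.058,"rx":0,"ry":0,"rz":0},{"fingers":0.0,"x":0,"y":0,"z":0,"rx":0,"ry":0,"rz":0},{"fingers":0.05,"x":0,"y":0,"z":0,"rx":0,"ry":0,"rz":0},{"fingers":0.05,"x":0,"y":0,"z":0,"rx":0,"ry":0,"rz":0},{"fingers":0.05,"x":0,"y":0,"z":-0.06,"rx":0,"ry":0,"rz":0},{"fingers":0.05,"x":0,"y":0,"z":-0.06,"rx":0,"ry":0,"rz":0},{"fingers":0.04,"x":0,"y":0,"z":-0.01,"rx":0,"ry":0,"rz":0}]'
python3 -m jog '[{"fingers":0.04,"x":0.0497,"y":-0.0116,"z":0,"rx":0,"ry":0,"rz":0},{"fingers":0.04,"x":0.0497,"y":-0.0116,"z":0,"rx":0,"ry":0,"rz":0},{"fingers":0.04,"x":0.0497,"y":-0.0116,"z":0,"rx":0,"ry":0,"rz":-9},{"fingers":0.04,"x":0,"y":0,"z":0,"rx":0,"ry":0,"rz":-9},{"fingers":0.04,"x":0,"y":0,"z":0,"rx":0,"ry":0,"rz":-9},{"fingers":0.04,"x":0,"y":0,"z":0,"rx":0,"ry":0,"rz":-9},{"fingers":0.04,"x":0,"y":0,"z":0,"rx":0,"ry":0,"rz":-8.6},{"fingers":0.04,"x":0,"y":0,"z":0,"rx":0,"ry":0,"rz":0}]'
python3 -c "
from h import *
find('blue1','peg',cam='top');find('peg','blue1')
delta([.6523,.0118,.062],57.4)"
```

```text
clock: 20.48
tcp_pos: [0.5183, -0.0541, 0.1866]
orientation: [3.121, 0.34, 0.017]
contact_force: [0.1, -0.2, -0.5]
grip_width: 0.0398
gripper_force: 0.0
clock: 21.48
tcp_pos: [0.6529, 0.0116, 0.1808]
orientation: [2.761, 1.498, 0.001]
contact_force: [0.1, -0.4, -0.9]
grip_width: 0.0403
gripper_force: 0.0
top blue1 []
top peg []
wrist peg [([0.653, 0.01, 0.086], 0.65)]
wrist blue1 []
d_tool [-0.0004 -0.0006  0.1184] tcp [0.653  0.0119 0.1804] yaw 56.98 rz -0.42 t 21.8 F [ 0.1  0.3 -0.1] g 0.0401 tilt [-0.  0.] j [ 0.28  0.55 -0.56  1.63  0.33  1.06 -0.95]
```

```bash

python3 -m jog '[{"fingers":0.04,"x":0,"y":0,"z":0.06,"rx":0,"ry":0,"rz":0},{"fingers":0.04,"x":0,"y":0,"z":0.058,"rx":0,"ry":0,"rz":0},{"fingers":0.04,"x":0,"y":0,"z":0,"rx":0,"ry":0,"rz":0},{"fingers":0.0,"x":0,"y":0,"z":0,"rx":0,"ry":0,"rz":0},{"fingers":0.0,"x":0,"y":0,"z":0,"rx":0,"ry":0,"rz":0},{"fingers":0.0,"x":0,"y":0,"z":0,"rx":0,"ry":0,"rz":0}]' 20
python3 -m jog '[{"fingers":0.0,"x":-0.0007,"y":0.0153,"z":0,"rx":0,"ry":0,"rz":5},{"fingers":0.0,"x":-0.0027,"y":0.0304,"z":0,"rx":0,"ry":0,"rz":10},{"fingers":0.0,"x":-0.0027,"y":0.0304,"z":0,"rx":0,"ry":0,"rz":10},{"fingers":0.0,"x":-0.0027,"y":0.0304,"z":0,"rx":0,"ry":0,"rz":10},{"fingers":0.0,"x":-0.0027,"y":0.0304,"z":0,"rx":0,"ry":0,"rz":10},{"fingers":0.0,"x":0,"y":0,"z":0,"rx":0,"ry":0,"rz":0}]'
python3 -c "
from h import *
delta([.557,-.135,0],12.4); o=r.get_obs()['tcp_pos']; print(np.degrees(np.arctan2(o[1]+.135,o[0]-.557)),np.hypot(o[1]+.135,o[0]-.557))"
```

```text
clock: 22.52
tcp_pos: [0.6551, 0.0124, 0.0653]
orientation: [2.759, 1.499, 0.008]
contact_force: [0.7, -0.1, 6.4]
grip_width: 0.013
gripper_force: 20.5
clock: 23.28
tcp_pos: [0.7315, -0.1042, 0.0653]
orientation: [3.121, 0.317, 0.009]
contact_force: [-0.6, 0.1, 6.4]
grip_width: 0.0131
gripper_force: 20.6
d_tool [-0.1774 -0.0053  0.0644] tcp [ 0.7315 -0.1042  0.0653] yaw 11.62 rz -0.78 t 23.3 F [-0.6  0.1  6.4] g 0.0131 tilt [0.005 0.005] j [ 0.25  0.76 -0.3   1.49  0.26  0.93 -1.5 ]
10.021262511040796 0.17716913415264218
```

```bash

python3 -m jog '[{"fingers":0.0,"x":-0.0027,"y":0.0304,"z":0,"rx":0,"ry":0,"rz":10},{"fingers":0.0,"x":-0.0027,"y":0.0304,"z":0,"rx":0,"ry":0,"rz":10},{"fingers":0.0,"x":-0.0027,"y":0.0304,"z":0,"rx":0,"ry":0,"rz":10},{"fingers":0.0,"x":-0.0027,"y":0.0304,"z":0,"rx":0,"ry":0,"rz":10},{"fingers":0.0,"x":-0.0004,"y":0.0122,"z":0,"rx":0,"ry":0,"rz":4},{"fingers":0.0,"x":0,"y":0,"z":0,"rx":0,"ry":0,"rz":0},{"fingers":0.04,"x":0,"y":0,"z":0,"rx":0,"ry":0,"rz":0},{"fingers":0.04,"x":0,"y":0,"z":0,"rx":0,"ry":0,"rz":0}]'
python3 -c "
from h import *
delta([.52,.289,.18],12.4); o=r.get_obs()['tcp_pos']; print(np.degrees(np.arctan2(o[1]+.135,o[0]-.557)),np.hypot(o[1]+.135,o[0]-.557))"
```

```text
clock: 24.28
tcp_pos: [0.7062, -0.2276, 0.0627]
orientation: [-3.02, 0.864, -0.001]
contact_force: [-1.2, -0.6, -0.1]
grip_width: 0.0397
gripper_force: 0.0
d_tool [-0.4312 -0.34   -0.1173] tcp [ 0.7062 -0.2276  0.0627] yaw -31.93 rz -44.33 t 24.3 F [-1.2 -0.6 -0.1] g 0.0397 tilt [ 0. -0.] j [ 0.3   0.75 -0.12  1.49  0.1   0.91 -1.97]
-31.81747761420548 0.17558648412165082
```

```bash

python3 -m jog '[{"fingers":0.04,"x":0,"y":0,"z":-0.05,"rx":0,"ry":0,"rz":0},{"fingers":0.06,"x":0,"y":0,"z":-0.05,"rx":0,"ry":0,"rz":-9},{"fingers":0.06,"x":0,"y":0,"z":-0.05,"rx":0,"ry":0,"rz":-9},{"fingers":0.06,"x":0,"y":0,"z":-0.05,"rx":0,"ry":0,"rz":-9},{"fingers":0.06,"x":0,"y":0,"z":0,"rx":0,"ry":0,"rz":-9},{"fingers":0.06,"x":0,"y":0,"z":0,"rx":0,"ry":0,"rz":-8.3},{"fingers":0.06,"x":-0.0071,"y":-0.0545,"z":0,"rx":0,"ry":0,"rz":0},{"fingers":0.06,"x":-0.0071,"y":-0.0545,"z":0,"rx":0,"ry":0,"rz":0}]'
python3 -m jog '[{"fingers":0.06,"x":-0.0071,"y":-0.0545,"z":0,"rx":0,"ry":0,"rz":0},{"fingers":0.06,"x":-0.0071,"y":-0.0545,"z":0,"rx":0,"ry":0,"rz":0},{"fingers":0.06,"x":-0.0071,"y":-0.0545,"z":0,"rx":0,"ry":0,"rz":0},{"fingers":0.06,"x":-0.0071,"y":-0.0545,"z":0,"rx":0,"ry":0,"rz":0},{"fingers":0.06,"x":-0.0071,"y":-0.0545,"z":0,"rx":0,"ry":0,"rz":0},{"fingers":0.06,"x":-0.0071,"y":-0.0545,"z":0.04,"rx":0,"ry":0,"rz":0},{"fingers":0.06,"x":-0.0071,"y":-0.0545,"z":0.04,"rx":0,"ry":0,"rz":0},{"fingers":0.06,"x":0,"y":0,"z":0,"rx":0,"ry":0,"rz":0}]'
python3 -c "
from h import *
find('orange1','yellow1','blue1');snap('top','t3.png')
find('bin_orange','blue1','peg','flap_bar',cam='top')
delta([.522,.289,.006],12.4)"
```

```text
clock: 25.28
tcp_pos: [0.6682, -0.1234, 0.2618]
orientation: [-3.123, -0.336, 0.0]
contact_force: [-0.1, 1.7, 0.8]
grip_width: 0.0602
gripper_force: 0.0
clock: 26.28
tcp_pos: [0.5372, 0.2338, 0.186]
orientation: [-3.121, -0.352, 0.009]
contact_force: [1.0, -0.6, 0.1]
grip_width: 0.0601
gripper_force: 0.0
wrist orange1 [([0.522, 0.291, 0.001], 0.79)]
wrist yellow1 [([0.598, 0.18, 0.006], 0.75), ([0.428, 0.184, 0.0], 0.75)]
wrist blue1 []
top bin_orange [([0.539, -0.05, 0.023], 0.96)]
top blue1 []
top peg [([0.706, -0.229, 0.086], 0.87)]
top flap_bar [([0.574, -0.197, 0.224], 0.73)]
d_tool [-0.0071 -0.0633  0.1831] tcp [0.5422 0.2287 0.1891] yaw 12.27 rz -0.13 t 26.8 F [ 0.5  0.2 -0.7] g 0.0601 tilt [0.001 0.   ] j [-0.15  0.42 -0.46  1.79  0.22  0.99 -2.05]
```

View pics/t3.png

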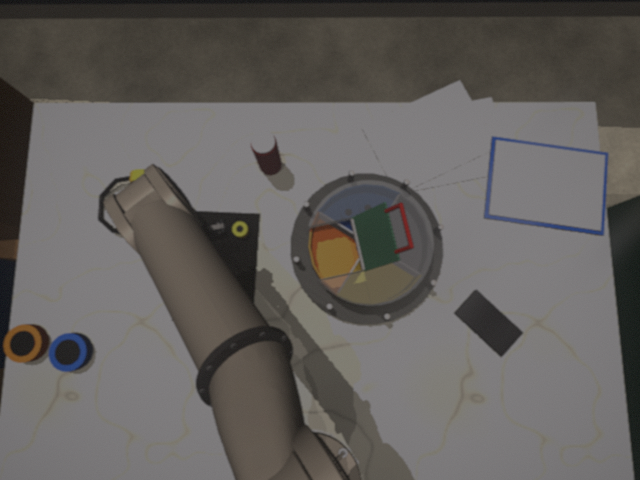

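The top view shows the orange bin in the window at about (335,252) and the flap still open. Next I pick up the orange bushing.

```bash

python3 -m jog '[{"fingers":0.06,"x":-0.0035,"y":-0.032,"z":0.01,"rx":0,"ry":0,"rz":0},{"fingers":0.06,"x":-0.0035,"y":-0.032,"z":0.055,"rx":0,"ry":0,"rz":0},{"fingers":0.06,"x":0,"y":0,"z":0.058,"rx":0,"ry":0,"rz":0},{"fingers":0.06,"x":0,"y":0,"z":0.058,"rx":0,"ry":0,"rz":0},{"fingers":0.06,"x":0,"y":0,"z":0,"rx":0,"ry":0,"rz":0},{"fingers":0.0,"x":0,"y":0,"z":0,"rx":0,"ry":0,"rz":0},{"fingers":0.0,"x":0,"y":0,"z":0,"rx":0,"ry":0,"rz":0},{"fingers":0.0,"x":0,"y":0,"z":0,"rx":0,"ry":0,"rz":0}]' 40
python3 -m jog '[{"fingers":0.0,"x":0,"y":0,"z":-0.053,"rx":0,"ry":0,"rz":0},{"fingers":0.0,"x":0,"y":0,"z":-0.053,"rx":0,"ry":0,"rz":0},{"fingers":0.0,"x":0,"y":0,"z":-0.053,"rx":0,"ry":0,"rz":0},{"fingers":0.0,"x":0,"y":0,"z":0,"rx":0,"ry":0,"rz":0}]'
python3 -m jog '[{"fingers":0.0,"x":-0.0096,"y":0.0557,"z":0,"rx":0,"ry":0,"rz":0},{"fingers":0.0,"x":-0.0096,"y":0.0557,"z":0,"rx":0,"ry":0,"rz":0},{"fingers":0.0,"x":-0.0096,"y":0.0557,"z":0,"rx":0,"ry":0,"rz":0},{"fingers":0.0,"x":-0.0096,"y":0.0557,"z":0,"rx":0,"ry":0,"rz":0},{"fingers":0.0,"x":-0.0096,"y":0.0557,"z":0,"rx":0,"ry":0,"rz":0},{"fingers":0.0,"x":-0.0096,"y":0.0557,"z":0,"rx":0,"ry":0,"rz":0},{"fingers":0.0,"x":0,"y":0,"z":0,"rx":0,"ry":0,"rz":0},{"fingers":0.0,"x":0,"y":0,"z":0,"rx":0,"ry":0,"rz":0}]'
python3 -c "
from h import *
delta([.538,-.049,.05],12.4)"
```

```text
clock: 27.78
tcp_pos: [0.5233, 0.2907, 0.0115]
orientation: [-3.122, -0.337, -0.007]
contact_force: [-1.0, -0.8, 9.1]
grip_width: 0.0366
gripper_force: 40.5
clock: 28.28
tcp_pos: [0.5242, 0.2917, 0.1739]
orientation: [-3.119, -0.337, -0.016]
contact_force: [-0.8, -0.5, -0.3]
grip_width: 0.0364
gripper_force: 40.3
clock: 29.28
tcp_pos: [0.5363, -0.0487, 0.1677]
orientation: [-3.123, -0.337, 0.0]
contact_force: [-0.1, 0.8, -1.3]
grip_width: 0.0365
gripper_force: 40.4
d_tool [0.0016 0.0007 0.1177] tcp [ 0.5363 -0.0487  0.1677] yaw 12.33 rz -0.07 t 29.3 F [-0.1  0.8 -1.3] g 0.0365 tilt [-0. -0.] j [ 0.3   0.36 -0.4   1.92  0.17  0.89 -1.54]
```

```bash

python3 -m jog '[{"fingers":0.0,"x":0.001,"y":0,"z":0.058,"rx":0,"ry":0,"rz":0},{"fingers":0.0,"x":0,"y":0,"z":0.058,"rx":0,"ry":0,"rz":0},{"fingers":0.0,"x":0,"y":0,"z":0,"rx":0,"ry":0,"rz":0},{"fingers":0.05,"x":0,"y":0,"z":0,"rx":0,"ry":0,"rz":0},{"fingers":0.05,"x":0,"y":0,"z":0,"rx":0,"ry":0,"rz":0},{"fingers":0.05,"x":0,"y":0,"z":-0.06,"rx":0,"ry":0,"rz":0},{"fingers":0.05,"x":0,"y":0,"z":-0.06,"rx":0,"ry":0,"rz":0},{"fingers":0.04,"x":0,"y":0,"z":-0.01,"rx":0,"ry":0,"rz":0}]'
python3 -m jog '[{"fingers":0.04,"x":0.0411,"y":-0.012,"z":0,"rx":0,"ry":0,"rz":0},{"fingers":0.04,"x":0.0411,"y":-0.012,"z":0,"rx":0,"ry":0,"rz":0},{"fingers":0.04,"x":0.0411,"y":-0.012,"z":0,"rx":0,"ry":0,"rz":-9},{"fingers":0.04,"x":0,"y":0,"z":0,"rx":0,"ry":0,"rz":-9},{"fingers":0.04,"x":0,"y":0,"z":0,"rx":0,"ry":0,"rz":-9},{"fingers":0.04,"x":0,"y":0,"z":0,"rx":0,"ry":0,"rz":-9},{"fingers":0.04,"x":0,"y":0,"z":0,"rx":0,"ry":0,"rz":-9},{"fingers":0.04,"x":0,"y":0,"z":0,"rx":0,"ry":0,"rz":0}]'
python3 -c "
from h import *
find('peg');find('orange1',cam='scene')
delta([.6507,.0127,.062],57.4)"
```

```text
clock: 30.28
tcp_pos: [0.5411, -0.0486, 0.1883]
orientation: [3.121, 0.337, 0.018]
contact_force: [0.5, -0.2, -0.7]
grip_width: 0.0398
gripper_force: 0.0
clock: 31.28
tcp_pos: [0.6503, 0.0125, 0.1823]
orientation: [2.757, 1.505, 0.001]
contact_force: [0.5, 0.3, -0.5]
grip_width: 0.0401
gripper_force: 0.0
wrist peg []
scene orange1 [([0.535, -0.05, 0.022], 0.49)]
d_tool [0.0002 0.0003 0.12  ] tcp [0.6503 0.0127 0.182 ] yaw 57.22 rz -0.18 t 31.5 F [-1.1  0.2 -0.5] g 0.04 tilt [0. 0.] j [ 0.29  0.55 -0.57  1.64  0.33  1.06 -0.95]
```

Orange is in its bin. Next I turn the wheel another −90°, to bring yellow under the window.

```bash

python3 -m jog '[{"fingers":0.04,"x":0,"y":0,"z":0.06,"rx":0,"ry":0,"rz":0},{"fingers":0.04,"x":0,"y":0,"z":0.06,"rx":0,"ry":0,"rz":0},{"fingers":0.04,"x":0,"y":0,"z":0,"rx":0,"ry":0,"rz":0},{"fingers":0.0,"x":0,"y":0,"z":0,"rx":0,"ry":0,"rz":0},{"fingers":0.0,"x":0,"y":0,"z":0,"rx":0,"ry":0,"rz":0},{"fingers":0.0,"x":0,"y":0,"z":0,"rx":0,"ry":0,"rz":0}]' 20
python3 -m jog '[{"fingers":0.0,"x":-0.0007,"y":0.0153,"z":0,"rx":0,"ry":0,"rz":5},{"fingers":0.0,"x":-0.0027,"y":0.0304,"z":0,"rx":0,"ry":0,"rz":10},{"fingers":0.0,"x":-0.0027,"y":0.0304,"z":0,"rx":0,"ry":0,"rz":10},{"fingers":0.0,"x":-0.0027,"y":0.0304,"z":0,"rx":0,"ry":0,"rz":10},{"fingers":0.0,"x":-0.0027,"y":0.0304,"z":0,"rx":0,"ry":0,"rz":10},{"fingers":0.0,"x":0,"y":0,"z":0,"rx":0,"ry":0,"rz":0}]'
python3 -c "
from h import *
delta([.557,-.135,0],12.4); o=r.get_obs()['tcp_pos']; print(np.degrees(np.arctan2(o[1]+.135,o[0]-.557)),np.hypot(o[1]+.135,o[0]-.557))"
python3 -m jog '[{"fingers":0.0,"x":-0.0027,"y":0.0304,"z":0,"rx":0,"ry":0,"rz":10},{"fingers":0.0,"x":-0.0027,"y":0.0304,"z":0,"rx":0,"ry":0,"rz":10},{"fingers":0.0,"x":-0.0027,"y":0.0304,"z":0,"rx":0,"ry":0,"rz":10},{"fingers":0.0,"x":-0.0027,"y":0.0304,"z":0,"rx":0,"ry":0,"rz":10},{"fingers":0.0,"x":-0.0005,"y":0.0145,"z":0,"rx":0,"ry":0,"rz":5},{"fingers":0.0,"x":0,"y":0,"z":0,"rx":0,"ry":0,"rz":0},{"fingers":0.04,"x":0,"y":0,"z":0,"rx":0,"ry":0,"rz":0},{"fingers":0.04,"x":0,"y":0,"z":0,"rx":0,"ry":0,"rz":0}]'
python3 -c "
from h import *
delta([.52,.289,.18],12.4); o=r.get_obs()['tcp_pos']; print(np.degrees(np.arctan2(o[1]+.135,o[0]-.557)),np.hypot(o[1]+.135,o[0]-.557))"
```

```text
clock: 32.22
tcp_pos: [0.6524, 0.0133, 0.0647]
orientation: [2.755, 1.506, 0.007]
contact_force: [-0.1, 0.5, 7.1]
grip_width: 0.013
gripper_force: 21.5
clock: 32.98
tcp_pos: [0.7304, -0.1023, 0.0648]
orientation: [3.121, 0.326, 0.012]
contact_force: [2.8, 0.7, 4.0]
grip_width: 0.0132
gripper_force: 21.3
d_tool [-0.1769 -0.0042  0.0635] tcp [ 0.7304 -0.1023  0.0648] yaw 11.94 rz -0.46 t 33.0 F [2.8 0.7 4. ] g 0.0132 tilt [0.007 0.005] j [ 0.25  0.76 -0.3   1.49  0.27  0.92 -1.5 ]
10.677128952121338 0.1764659294267393
clock: 33.98
tcp_pos: [0.7035, -0.2278, 0.0619]
orientation: [-3.015, 0.881, 0.001]
contact_force: [-0.0, 1.1, 0.2]
grip_width: 0.0401
gripper_force: 0.0
d_tool [-0.433  -0.3366 -0.1177] tcp [ 0.7035 -0.2278  0.0619] yaw -32.6 rz -45.0 t 34.0 F [-0.   1.1  0.2] g 0.0401 tilt [-0.001 -0.001] j [ 0.31  0.75 -0.12  1.49  0.1   0.91 -1.99]
-32.34722722016965 0.1733927239193776
```

```bash

python3 -m jog '[{"fingers":0.04,"x":0,"y":0,"z":-0.05,"rx":0,"ry":0,"rz":0},{"fingers":0.06,"x":0,"y":0,"z":-0.05,"rx":0,"ry":0,"rz":-9},{"fingers":0.06,"x":0,"y":0,"z":-0.05,"rx":0,"ry":0,"rz":-9},{"fingers":0.06,"x":0,"y":0,"z":-0.05,"rx":0,"ry":0,"rz":-9},{"fingers":0.06,"x":0,"y":0,"z":0,"rx":0,"ry":0,"rz":-9},{"fingers":0.06,"x":0,"y":0,"z":0,"rx":0,"ry":0,"rz":-9},{"fingers":0.06,"x":-0.0016,"y":-0.0527,"z":0,"rx":0,"ry":0,"rz":0},{"fingers":0.06,"x":-0.0016,"y":-0.0527,"z":0,"rx":0,"ry":0,"rz":0}]'
python3 -m jog '[{"fingers":0.06,"x":-0.0016,"y":-0.0527,"z":0,"rx":0,"ry":0,"rz":0},{"fingers":0.06,"x":-0.0016,"y":-0.0527,"z":0,"rx":0,"ry":0,"rz":0},{"fingers":0.06,"x":-0.0016,"y":-0.0527,"z":0,"rx":0,"ry":0,"rz":0},{"fingers":0.06,"x":-0.0016,"y":-0.0527,"z":0,"rx":0,"ry":0,"rz":0},{"fingers":0.06,"x":-0.0016,"y":-0.0527,"z":0.04,"rx":0,"ry":0,"rz":0},{"fingers":0.06,"x":-0.0016,"y":-0.0527,"z":0.04,"rx":0,"ry":0,"rz":0},{"fingers":0.06,"x":0,"y":0,"z":0,"rx":0,"ry":0,"rz":0}]'
python3 -c "
from h import *
find('yellow1','blue1','orange1')
find('bin_yellow','yellow1','peg','flap_bar',cam='top')
delta([.600,.181,.006],12.4)"
```

```text
clock: 34.98
tcp_pos: [0.6772, -0.1251, 0.2612]
orientation: [-3.123, -0.337, 0.001]
contact_force: [1.5, 0.0, 0.8]
grip_width: 0.0601
gripper_force: 0.0
clock: 35.85
tcp_pos: [0.5977, 0.1802, 0.1829]
orientation: [-3.12, -0.352, 0.011]
contact_force: [0.5, 0.8, -0.4]
grip_width: 0.0603
gripper_force: 0.0
wrist yellow1 [([0.602, 0.18, 0.005], 0.95), ([0.426, 0.181, -0.002], 0.94)]
wrist blue1 []
wrist orange1 []
top bin_yellow [([0.535, -0.05, 0.027], 0.6)]
top yellow1 [([0.535, -0.051, 0.026], 0.71)]
top peg [([0.46, -0.283, 0.089], 0.71)]
top flap_bar []
d_tool [-0.0014 -0.0077  0.1807] tcp [0.6028 0.1737 0.1867] yaw 12.25 rz -0.15 t 36.3 F [-0.   0.2 -0.5] g 0.06 tilt [0.001 0.   ] j [-0.07  0.48 -0.42  1.7   0.22  1.01 -1.92]
```

```bash

python3 -m jog '[{"fingers":0.06,"x":-0.001,"y":-0.007,"z":0.06,"rx":0,"ry":0,"rz":0},{"fingers":0.06,"x":0,"y":0,"z":0.06,"rx":0,"ry":0,"rz":0},{"fingers":0.06,"x":0,"y":0,"z":0.06,"rx":0,"ry":0,"rz":0},{"fingers":0.06,"x":0,"y":0,"z":0,"rx":0,"ry":0,"rz":0},{"fingers":0.0,"x":0,"y":0,"z":0,"rx":0,"ry":0,"rz":0},{"fingers":0.0,"x":0,"y":0,"z":0,"rx":0,"ry":0,"rz":0},{"fingers":0.0,"x":0,"y":0,"z":0,"rx":0,"ry":0,"rz":0}]' 40
python3 -m jog '[{"fingers":0.0,"x":0,"y":0,"z":-0.053,"rx":0,"ry":0,"rz":0},{"fingers":0.0,"x":0,"y":0,"z":-0.053,"rx":0,"ry":0,"rz":0},{"fingers":0.0,"x":0,"y":0,"z":-0.053,"rx":0,"ry":0,"rz":0},{"fingers":0.0,"x":0,"y":0,"z":0,"rx":0,"ry":0,"rz":0}]'
python3 -m jog '[{"fingers":0.0,"x":-0.0217,"y":0.0528,"z":0,"rx":0,"ry":0,"rz":0},{"fingers":0.0,"x":-0.0217,"y":0.0528,"z":0,"rx":0,"ry":0,"rz":0},{"fingers":0.0,"x":-0.0217,"y":0.0528,"z":0,"rx":0,"ry":0,"rz":0},{"fingers":0.0,"x":-0.0217,"y":0.0528,"z":0,"rx":0,"ry":0,"rz":0},{"fingers":0.0,"x":0,"y":0,"z":0,"rx":0,"ry":0,"rz":0},{"fingers":0.0,"x":0,"y":0,"z":0,"rx":0,"ry":0,"rz":0}]'
python3 -c "
from h import *
delta([.5615,-.044,.05],12.4);snap('top','t4.png');find('flap_bar','yellow1','bin_yellow',cam='top')"
```

```text
clock: 37.17
tcp_pos: [0.6013, 0.1817, 0.0086]
orientation: [-3.123, -0.337, -0.006]
contact_force: [-0.7, -0.7, 6.8]
grip_width: 0.0367
gripper_force: 40.5
clock: 37.67
tcp_pos: [0.6028, 0.1827, 0.1712]
orientation: [-3.121, -0.337, -0.016]
contact_force: [0.1, 0.5, -1.2]
grip_width: 0.0366
gripper_force: 40.3
clock: 38.42
tcp_pos: [0.5598, -0.0432, 0.1649]
orientation: [-3.123, -0.337, 0.0]
contact_force: [-0.8, -0.4, -0.8]
grip_width: 0.0368
gripper_force: 40.4
d_tool [0.0015 0.0013 0.1149] tcp [ 0.5598 -0.0432  0.1649] yaw 12.33 rz -0.07 t 38.4 F [-0.8 -0.4 -0.8] g 0.0368 tilt [-0.    -0.001] j [ 0.28  0.4  -0.39  1.87  0.19  0.91 -1.56]
top flap_bar [([0.572, -0.196, 0.229], 0.77)]
top yellow1 [([0.427, 0.186, 0.003], 0.52)]
top bin_yellow []
```

View pics/t4.png

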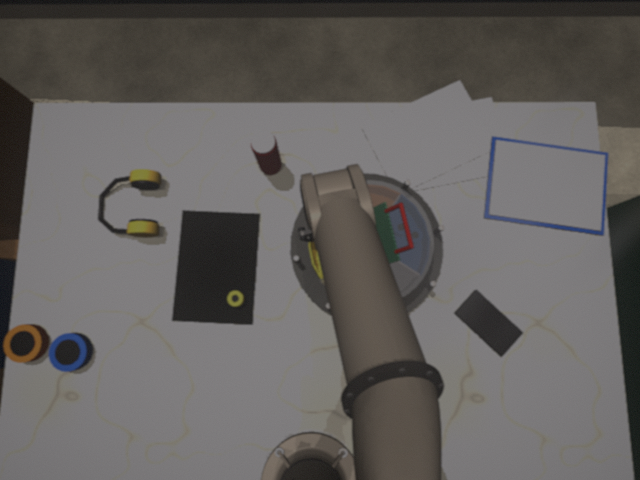

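The top view shows only one bushing left on the mat, yellow at (235,298), with the yellow bin under the window and the flap open.

```bash

python3 -m jog '[{"fingers":0.0,"x":0.001,"y":0.001,"z":0.058,"rx":0,"ry":0,"rz":0},{"fingers":0.0,"x":0,"y":0,"z":0.057,"rx":0,"ry":0,"rz":0},{"fingers":0.0,"x":0,"y":0,"z":0,"rx":0,"ry":0,"rz":0},{"fingers":0.05,"x":0,"y":0,"z":0,"rx":0,"ry":0,"rz":0},{"fingers":0.05,"x":0,"y":0,"z":0,"rx":0,"ry":0,"rz":0},{"fingers":0.05,"x":0,"y":0,"z":-0.06,"rx":0,"ry":0,"rz":0},{"fingers":0.05,"x":0,"y":0,"z":-0.06,"rx":0,"ry":0,"rz":0},{"fingers":0.06,"x":0,"y":0,"z":-0.01,"rx":0,"ry":0,"rz":0}]'
python3 -m jog '[{"fingers":0.06,"x":-0.0165,"y":-0.0503,"z":0,"rx":0,"ry":0,"rz":0},{"fingers":0.06,"x":-0.0165,"y":-0.0503,"z":0,"rx":0,"ry":0,"rz":0},{"fingers":0.06,"x":-0.0165,"y":-0.0503,"z":0,"rx":0,"ry":0,"rz":0},{"fingers":0.06,"x":-0.0165,"y":-0.0503,"z":0,"rx":0,"ry":0,"rz":0},{"fingers":0.06,"x":-0.0165,"y":-0.0503,"z":0,"rx":0,"ry":0,"rz":0},{"fingers":0.06,"x":0,"y":0,"z":0,"rx":0,"ry":0,"rz":0},{"fingers":0.06,"x":0,"y":0,"z":0,"rx":0,"ry":0,"rz":0}]'
python3 -c "
from h import *
find('yellow1');find('yellow1',cam='scene')
delta([.427,.184,.006],12.4)"
```

```text
clock: 39.67
tcp_pos: [0.565, -0.0441, 0.187]
orientation: [3.121, 0.337, 0.018]
contact_force: [0.1, -0.6, 0.1]
grip_width: 0.0605
gripper_force: 0.0
clock: 40.55
tcp_pos: [0.4274, 0.1832, 0.1807]
orientation: [3.123, 0.338, 0.002]
contact_force: [0.1, -0.8, 0.4]
grip_width: 0.0597
gripper_force: 0.0
wrist yellow1 [([0.428, 0.183, -0.001], 0.96), ([0.562, -0.042, 0.024], 0.64)]
scene yellow1 [([0.56, -0.038, 0.024], 0.59), ([0.427, 0.187, 0.002], 0.53)]
d_tool [-0.0003 -0.0017  0.1741] tcp [0.4276 0.1825 0.1801] yaw 12.2 rz -0.2 t 40.8 F [-0.5  0.1  0.2] g 0.0604 tilt [0. 0.] j [-0.06  0.24 -0.55  2.06  0.16  0.88 -2.05]
```

```bash

python3 -m jog '[{"fingers":0.06,"x":0,"y":-0.001,"z":0.06,"rx":0,"ry":0,"rz":0},{"fingers":0.06,"x":0,"y":0,"z":0.06,"rx":0,"ry":0,"rz":0},{"fingers":0.06,"x":0,"y":0,"z":0.053,"rx":0,"ry":0,"rz":0},{"fingers":0.06,"x":0,"y":0,"z":0,"rx":0,"ry":0,"rz":0},{"fingers":0.0,"x":0,"y":0,"z":0,"rx":0,"ry":0,"rz":0},{"fingers":0.0,"x":0,"y":0,"z":0,"rx":0,"ry":0,"rz":0},{"fingers":0.0,"x":0,"y":0,"z":0,"rx":0,"ry":0,"rz":0}]' 40
python3 -m jog '[{"fingers":0.0,"x":0,"y":0,"z":-0.053,"rx":0,"ry":0,"rz":0},{"fingers":0.0,"x":0,"y":0,"z":-0.053,"rx":0,"ry":0,"rz":0},{"fingers":0.0,"x":0,"y":0,"z":-0.053,"rx":0,"ry":0,"rz":0},{"fingers":0.0,"x":0,"y":0,"z":0,"rx":0,"ry":0,"rz":0}]'
python3 -m jog '[{"fingers":0.0,"x":0.0068,"y":0.0502,"z":0,"rx":0,"ry":0,"rz":0},{"fingers":0.0,"x":0.0068,"y":0.0502,"z":0,"rx":0,"ry":0,"rz":0},{"fingers":0.0,"x":0.0068,"y":0.0502,"z":0,"rx":0,"ry":0,"rz":0},{"fingers":0.0,"x":0.0068,"y":0.0502,"z":0,"rx":0,"ry":0,"rz":0},{"fingers":0.0,"x":0.0068,"y":0.0502,"z":0,"rx":0,"ry":0,"rz":0},{"fingers":0.0,"x":0,"y":0,"z":0,"rx":0,"ry":0,"rz":0},{"fingers":0.0,"x":0,"y":0,"z":0,"rx":0,"ry":0,"rz":0}]'
python3 -c "
from h import *
delta([.5145,-.054,.05],12.4)"
```

```text
clock: 41.62
tcp_pos: [0.4285, 0.1852, 0.0092]
orientation: [-3.123, -0.337, -0.006]
contact_force: [-0.7, -2.1, 8.8]
grip_width: 0.0363
gripper_force: 40.7
clock: 42.12
tcp_pos: [0.4295, 0.1861, 0.171]
orientation: [-3.121, -0.337, -0.016]
contact_force: [0.3, 0.1, -0.1]
grip_width: 0.0366
gripper_force: 40.5
clock: 43.0
tcp_pos: [0.5129, -0.0529, 0.1656]
orientation: [-3.123, -0.338, 0.002]
contact_force: [0.5, 0.6, -0.6]
grip_width: 0.0365
gripper_force: 40.5
d_tool [0.0014 0.0015 0.1156] tcp [ 0.5129 -0.0529  0.1656] yaw 12.34 rz -0.06 t 43.0 F [ 0.5  0.6 -0.6] g 0.0365 tilt [-0.001 -0.001] j [ 0.34  0.33 -0.43  1.97  0.18  0.88 -1.54]
```

```bash

python3 -m jog '[{"fingers":0.0,"x":0.001,"y":0.001,"z":0.058,"rx":0,"ry":0,"rz":0},{"fingers":0.0,"x":0,"y":0,"z":0.057,"rx":0,"ry":0,"rz":0},{"fingers":0.0,"x":0,"y":0,"z":0,"rx":0,"ry":0,"rz":0},{"fingers":0.05,"x":0,"y":0,"z":0,"rx":0,"ry":0,"rz":0},{"fingers":0.05,"x":0,"y":0,"z":0,"rx":0,"ry":0,"rz":0},{"fingers":0.05,"x":0,"y":0,"z":-0.06,"rx":0,"ry":0,"rz":0},{"fingers":0.05,"x":0,"y":0,"z":-0.06,"rx":0,"ry":0,"rz":0},{"fingers":0.05,"x":0,"y":0,"z":-0.01,"rx":0,"ry":0,"rz":0}]'
python3 -m jog '[{"fingers":0.03,"x":0,"y":-0.055,"z":0,"rx":0,"ry":0,"rz":0},{"fingers":0.03,"x":0,"y":-0.055,"z":-0.03,"rx":0,"ry":0,"rz":0},{"fingers":0.03,"x":0,"y":-0.055,"z":-0.05,"rx":0,"ry":0,"rz":0},{"fingers":0.03,"x":0,"y":0,"z":-0.05,"rx":0,"ry":0,"rz":0},{"fingers":0.03,"x":0,"y":0,"z":0,"rx":0,"ry":0,"rz":0}]'
python3 -c "
from h import *
p,_,_,_=snap('top'); q,_,_,_=snap('wrist')
a=cv2.resize(p[165:335,270:460],(500,447)); b=cv2.resize(q,(300,225)); c=np.zeros((447,800,3),np.uint8); c[:,:500]=a; c[:225,500:]=b
s,_,_,_=snap('scene'); c[225:447,500:]=cv2.resize(s[170:281,235:385],(300,222))
cv2.imwrite('pics/v5.png',c[...,::-1])
find('flap_bar','yellow1','orange1','blue1','hub',cam='top')
delta([.5725,-.196,.32],12.4)"
```

```text
clock: 44.0
tcp_pos: [0.5183, -0.0538, 0.1875]
orientation: [3.121, 0.337, 0.017]
contact_force: [0.7, -0.1, -0.5]
grip_width: 0.0502
gripper_force: 0.0
clock: 44.62
tcp_pos: [0.4833, 0.1001, 0.3078]
orientation: [3.123, 0.34, 0.014]
contact_force: [-0.7, -0.7, -0.2]
grip_width: 0.0302
gripper_force: 0.0
top flap_bar [([0.571, -0.196, 0.226], 0.95)]
top yellow1 [([0.514, -0.052, 0.021], 0.69), ([0.56, -0.043, 0.023], 0.52)]
top orange1 [([0.46, -0.284, 0.087], 0.27)]
top blue1 []
top hub [([0.666, 0.416, -0.002], 0.4)]
d_tool [ 0.0264  0.307  -0.0177] tcp [0.4812 0.0982 0.3024] yaw 12.33 rz -0.07 t 45.1 F [0.5 0.4 0.6] g 0.0304 tilt [-0.001 -0.   ] j [ 0.17  0.15 -0.55  1.86  0.08  1.16 -1.76]
```

View pics/v5.png

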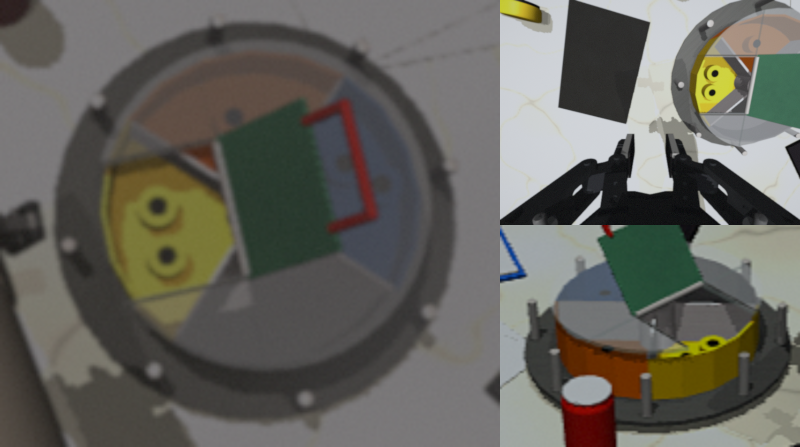

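In the combined view, both yellow bushings sit in the yellow bin (dark bores at (158,207) and (167,256)). The orange bore shows at (235,115), and the blue bores show under the guard behind the bar. The flap is open with its bar at (360,160). Next I go back to the bar to close it.

```bash

python3 -m jog '[{"fingers":0.03,"x":0.0043,"y":0.0503,"z":-0.018,"rx":0,"ry":0,"rz":0},{"fingers":0.03,"x":0.0043,"y":0.0503,"z":0,"rx":0,"ry":0,"rz":0},{"fingers":0.03,"x":0.0043,"y":0.0503,"z":0,"rx":0,"ry":0,"rz":0},{"fingers":0.03,"x":0.0043,"y":0.0503,"z":0,"rx":0,"ry":0,"rz":0},{"fingers":0.03,"x":0.0043,"y":0.0503,"z":0,"rx":0,"ry":0,"rz":0},{"fingers":0.03,"x":0.0043,"y":0.0503,"z":0,"rx":0,"ry":0,"rz":0},{"fingers":0.03,"x":0,"y":0,"z":0,"rx":0,"ry":0,"rz":0},{"fingers":0.03,"x":0,"y":0,"z":0,"rx":0,"ry":0,"rz":0}]'
python3 -c "
from h import *
find('flap_bar'); delta([.571,-.191,.2186],12.4)"
```

```text
clock: 46.08
tcp_pos: [0.5711, -0.1902, 0.3205]
orientation: [-3.122, -0.338, 0.001]
contact_force: [-0.8, 0.9, -0.3]
grip_width: 0.0299
gripper_force: 0.0
wrist flap_bar [([0.57, -0.195, 0.229], 0.67)]
d_tool [-0.0005  0.0018  0.1024] tcp [ 0.5712 -0.1892  0.321 ] yaw 12.47 rz 0.07 t 46.2 F [-0.2  1.  -0.1] g 0.0301 tilt [-0.    -0.001] j [ 0.49  0.31 -0.35  1.61  0.11  1.24 -1.23]
```

```bash

python3 -m jog '[{"fingers":0.03,"x":0,"y":0.0045,"z":0.05,"rx":0,"ry":0,"rz":0},{"fingers":0.03,"x":0,"y":0,"z":0.03,"rx":0,"ry":0,"rz":0},{"fingers":0.03,"x":0,"y":0,"z":0.022,"rx":0,"ry":0,"rz":0},{"fingers":0.03,"x":0,"y":0,"z":0,"rx":0,"ry":0,"rz":0},{"fingers":0.0,"x":0,"y":0,"z":0,"rx":0,"ry":0,"rz":0},{"fingers":0.0,"x":0,"y":0,"z":0,"rx":0,"ry":0,"rz":0},{"fingers":0.0,"x":0,"y":0,"z":0,"rx":0,"ry":0,"rz":0}]' 40
python3 - <<'E'
from h import *
A=np.array([.557,-.135]);u=np.array([-.215,.977]); t=np.array(r.get_obs()['tcp_pos']); y=(t[:2]-A)@u-.03; z=t[2]+.016-.107; print(y,z,np.hypot(y,z),np.arctan2(z,y))
L=.155;a=np.radians([126,120,112,104,96,88,80,72,64,56,48,40,32,24,16,8,4,0])
print(np.c_[np.degrees(a[1:]),-np.diff(L*np.cos(a)),-np.diff(L*np.sin(a))].round(4))
E
```

```text
clock: 47.05
tcp_pos: [0.5731, -0.1953, 0.2204]
orientation: [3.122, 0.338, 0.004]
contact_force: [1.2, 0.6, 1.3]
grip_width: 0.0085
gripper_force: 39.1
-0.09236964235391404 0.12935686453177714 0.15895077612293226 2.190901865201758
[[ 1.20e+02 -1.36e-02 -8.80e-03]
 [ 1.12e+02 -1.94e-02 -9.50e-03]
 [ 1.04e+02 -2.06e-02 -6.70e-03]
 [ 9.60e+01 -2.13e-02 -3.80e-03]
 [ 8.80e+01 -2.16e-02 -8.00e-04]
 [ 8.00e+01 -2.15e-02  2.30e-03]
 [ 7.20e+01 -2.10e-02  5.20e-03]
 [ 6.40e+01 -2.00e-02  8.10e-03]
 [ 5.60e+01 -1.87e-02  1.08e-02]
 [ 4.80e+01 -1.70e-02  1.33e-02]
 [ 4.00e+01 -1.50e-02  1.56e-02]
 [ 3.20e+01 -1.27e-02  1.75e-02]
 [ 2.40e+01 -1.02e-02  1.91e-02]
 [ 1.60e+01 -7.40e-03  2.03e-02]
 [ 8.00e+00 -4.50e-03  2.12e-02]
 [ 4.00e+00 -1.10e-03  1.08e-02]
 [ 0.00e+00 -4.00e-04  1.08e-02]]
```

```bash

python3 -m jog '[{"fingers":0.0,"x":0,"y":-0.0136,"z":-0.0088,"rx":0,"ry":0,"rz":0},{"fingers":0.0,"x":0,"y":-0.0194,"z":-0.0095,"rx":0,"ry":0,"rz":0},{"fingers":0.0,"x":0,"y":-0.0206,"z":-0.0067,"rx":0,"ry":0,"rz":0},{"fingers":0.0,"x":0,"y":-0.0213,"z":-0.0038,"rx":0,"ry":0,"rz":0},{"fingers":0.0,"x":0,"y":-0.0216,"z":-0.0008,"rx":0,"ry":0,"rz":0},{"fingers":0.0,"x":0,"y":-0.0215,"z":0.0023,"rx":0,"ry":0,"rz":0},{"fingers":0.0,"x":0,"y":-0.021,"z":0.0052,"rx":0,"ry":0,"rz":0},{"fingers":0.0,"x":0,"y":-0.02,"z":0.0081,"rx":0,"ry":0,"rz":0}]' 40
python3 - <<'E'
from h import *
A=np.array([.557,-.135]);u=np.array([-.215,.977]); t=np.array(r.get_obs()['tcp_pos']); y=(t[:2]-A)@u-.03; z=t[2]+.016-.107; print(y,z,np.hypot(y,z),np.degrees(np.arctan2(z,y)))
E
python3 -m jog '[{"fingers":0.0,"x":0,"y":-0.0187,"z":0.0108,"rx":0,"ry":0,"rz":0},{"fingers":0.0,"x":0,"y":-0.017,"z":0.0133,"rx":0,"ry":0,"rz":0},{"fingers":0.0,"x":0,"y":-0.015,"z":0.0156,"rx":0,"ry":0,"rz":0},{"fingers":0.0,"x":0,"y":-0.0127,"z":0.0175,"rx":0,"ry":0,"rz":0},{"fingers":0.0,"x":0,"y":-0.0102,"z":0.0191,"rx":0,"ry":0,"rz":0},{"fingers":0.0,"x":0,"y":-0.0074,"z":0.0203,"rx":0,"ry":0,"rz":0},{"fingers":0.0,"x":0,"y":0,"z":0,"rx":0,"ry":0,"rz":0},{"fingers":0.0,"x":0,"y":0,"z":0,"rx":0,"ry":0,"rz":0}]' 40
python3 - <<'E'
from h import *
A=np.array([.557,-.135]);u=np.array([-.215,.977]); t=np.array(r.get_obs()['tcp_pos']); y=(t[:2]-A)@u-.03; z=t[2]+.016-.107; print(y,z,np.hypot(y,z),np.degrees(np.arctan2(z,y)))
E
```

```text
clock: 48.05
tcp_pos: [0.538, -0.0376, 0.2333]
orientation: [-3.123, -0.34, -0.002]
contact_force: [6.5, -2.3, -3.8]
grip_width: 0.0085
gripper_force: 41.3
0.06928747380343848 0.14229711265630668 0.15826946103523512 64.03756965502832
clock: 49.05
tcp_pos: [0.5202, 0.0406, 0.1362]
orientation: [-3.122, -0.34, 0.001]
contact_force: [2.7, 1.3, -0.4]
grip_width: 0.0082
gripper_force: 40.5
0.1494966870162376 0.04520325248456568 0.15618128397479097 16.82372038671129
```

```bash

python3 -m jog '[{"fingers":0.0,"x":0,"y":-0.0045,"z":0.0206,"rx":0,"ry":0,"rz":0},{"fingers":0.0,"x":0,"y":-0.001,"z":0.0108,"rx":0,"ry":0,"rz":0},{"fingers":0.0,"x":0,"y":-0.0005,"z":0.007,"rx":0,"ry":0,"rz":0},{"fingers":0.0,"x":0,"y":0,"z":0,"rx":0,"ry":0,"rz":0},{"fingers":0.0,"x":0,"y":0,"z":0,"rx":0,"ry":0,"rz":0}]' 40
python3 -m jog '[{"fingers":0.0,"x":0,"y":0,"z":0.002,"rx":0,"ry":0,"rz":0},{"fingers":0.0,"x":0,"y":0,"z":0,"rx":0,"ry":0,"rz":0},{"fingers":0.0,"x":0,"y":0,"z":0,"rx":0,"ry":0,"rz":0}]' 40
```

```text
clock: 49.68
tcp_pos: [0.5188, 0.0457, 0.0981]
orientation: [-3.123, -0.338, 0.002]
contact_force: [-1.2, 3.9, 1.0]
grip_width: 0.0077
gripper_force: 41.3
clock: 50.05
tcp_pos: [0.519, 0.0458, 0.0978]
orientation: [3.123, 0.338, -0.001]
contact_force: [-9.3, 3.1, 20.4]
grip_width: 0.0081
gripper_force: 43.2
```

```bash

python3 -m jog '[{"fingers":0.03,"x":0,"y":0,"z":0,"rx":0,"ry":0,"rz":0},{"fingers":0.03,"x":0,"y":0,"z":0,"rx":0,"ry":0,"rz":0},{"fingers":0.03,"x":0,"y":0,"z":-0.03,"rx":0,"ry":0,"rz":0},{"fingers":0.03,"x":0,"y":0,"z":-0.05,"rx":0,"ry":0,"rz":0},{"fingers":0.03,"x":0,"y":-0.05,"z":-0.05,"rx":0,"ry":0,"rz":0},{"fingers":0.03,"x":0,"y":-0.05,"z":0,"rx":0,"ry":0,"rz":0},{"fingers":0.03,"x":0,"y":0,"z":0,"rx":0,"ry":0,"rz":0}]'
python3 -c "
from h import *
find('flap_bar','flap_hinge');find('flap_bar',cam='scene');snap('top','t6.png')"
```

```text
clock: 50.92
tcp_pos: [0.4984, 0.1411, 0.221]
orientation: [-3.121, -0.348, -0.002]
contact_force: [0.7, -0.5, -0.3]
grip_width: 0.0301
gripper_force: 0.0
wrist flap_bar [([0.516, 0.046, 0.109], 0.67)]
wrist flap_hinge []
scene flap_bar [([0.516, 0.047, 0.102], 0.84), ([0.773, 0.108, 0.0], 0.27)]
```

View pics/t6.png

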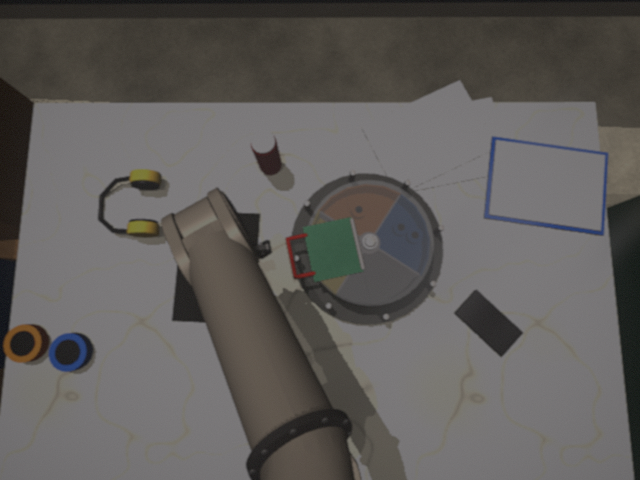

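The flap is shut with its bar at (297,258). The two blue bores show in the blue bin at (401,227) and (415,237), the orange bore at (358,210), and the other objects are undisturbed.

```bash
python3 -c "
from bench import r
print(r.hand_in())"
```

```text
the job is handed in; nothing more can be done
None
```

The job is handed in with no verdict returned: all five bushings (two blue, one orange, two yellow) are in their own bins, the flap was eased shut by hand, and the ear defenders, spray can and calculator were not touched.

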